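# Set out test bars on a rotary index stage

### The arm

A 6-joint arm with a two-finger parallel gripper is mounted at the origin on a cart in front of the work surface, level with it; the furniture and walls round the work are solid. World frame = base frame: x ahead of the robot, y to its left, z up, the work surface at z = 0. Lengths are in mm, angles in rad, forces in N, time in s.
With the tool pointing down it reaches from about 300 to 775 mm from the base axis. Payload 14.6 kg.
Tool frame: the origin (TCP) lies at the very end of the fingers, on their centre line; the grasp point (between the pads) lies 19 mm behind it (grip_point_offset is the distance from the TCP to the grasp point, in mm); z points along the fingers, y is the line along which they close (so a half turn about z gives the same grasp; the last joint's range is limited). The gripper opens to 94 mm and grips with 3 to 60 N. Pads are 16 mm wide; open, the fingers measure 119 mm over their backs; the gripper's body (75 mm by 177 mm) begins 78 mm behind the grasp point.
Start: joints at [-1.198, 0.3, 1.521, -0, 1.321, -0.067], TCP at [234.159, -497.653, 205.446] pointing down, gripper open.
Joint ranges: [-3.03, 3.03], [-0.79, 2.21], [0.23, 2.52], [-1.04, 4.18], [0, 3.07], [-2.55, 2.55]. Speed limits (rad/s): [2.22, 2.22, 2.57, 3.14, 3.14, 3.14].

### API

Orientations are given as [roll, pitch, yaw] about the fixed x, y, z axes, in that order (R = Rz(yaw) Ry(pitch) Rx(roll)).
In Python, from cell import read_state, camera, camera_info, sign_off, grip_point_offset gives the robot as it stands.
- The arm moves only by the shell command python3 -m handwheel 'ROWS' [FORCE]. ROWS is text: rows parted by semicolons, each of 5 numbers parted by spaces: the shift along the world's x, y, z in units of 40 mm (1.0 is 40 mm), then the turn about the world's z in units of 5 degrees (1.0 is 5 degrees), then the closure, from 0 (fully open) to 1 (shut). In form: dx dy dz yaw gripper; .... A call has 1 to 12 rows; each row shifts and turns the commanded pose from where the row before left it; what a row does not reach is not made up. A row lasts 1/12 s, in which the tool goes at most 41.7 mm and 7.16 degrees, less where a joint would pass 70% of its speed; a pose out of reach is approached as far as the arm can. A call is refused whole if a number of a shift passes 1 or a number of a turn 1, either way. A call with a gripper value outside its range is refused whole. The fingers move at their own pace and stop on an object; FORCE is the grip in N (left out, the last holds). Time passes only in rows, so rows that do not move let the fingers close. It gives the time, the measured TCP pose, the force, the opening and the grip force at its end, in the units of the state.
- read_state(): the state, without advancing time (a new reading comes with each control period).
- camera(name): name is "scene" or "top" or "wrist"; returns (picture, depth): 384x512x3 uint8, red, green, blue; 384x512 float32, mm along the optical axis (not along the pixel's ray), 0 where there is no reading.
- camera_info(name): a dict with "intrinsics" (3x3 intrinsics, pixels), "k1" (the pictures are not rectified: a ray, as slopes to the right and down, at radius r is drawn at 1 + k1 r^2 times it, then the intrinsics apply), "world_from_camera" (4x4, takes a point from camera to world coordinates). Camera axes: x right, y down, z forward; pixel columns grow to the right and rows downward; lengths in mm; the calibration is good to about 2 mm. A picture is of the moment at which its call begins: read the wrist's pose just before it. camera_info takes no time and is no camera call; for the wrist camera it gives the pose at the moment of the call.
- sign_off(): hands the job in; it is judged then, once.
The state is a dict: "clock": time; "joints": joint angles; "qd": joint speeds; "effort": joint torques, N m; "eef_pos": TCP position; "eef_rot": TCP orientation; "wrist_force": force on the tool from outside, world axes, zero at the start; "moment": the same for the moment, N m; "finger_gap": finger opening in mm; "finger_force": force on a finger pad.
Only numpy, scipy, OpenCV 4.12 (cv2) and the standard library are available. Lean on these libraries where they do the work, as an engineer would, in place of code of your own. Each camera call takes 0.05 s, during which the arm holds its last target. There are 200 camera calls.

### The job

Get the rotary stage ready for measuring: first take the brass spirit level off it and lay it flat on the worktop, then pull up the spring index ring, swing the table one notch anticlockwise (seen from above) and let the ring drop fully home. With the table locked there, lay the steel straightedge on it, centred and flush against both datum blocks, and set every test bar that is there flat on the table, side by side and square to the straightedge, with one end flush against it. Finally index the table one more notch anticlockwise so that it is locked again with everything still flush, and leave the stopwatch, the marker and the other things on the bench where they are.

Things in the scene. Friction and masses are not known exactly. Their poses are not given: they have to be found in the camera images.
- stage: fixed base of the rotary stage: grey hub 184 mm across, with a steel sector 28 mm high on its robot side (radius 80 to 158 mm). Origin on the table's axis at worktop height, z up. The sector's three radial notches, 17 mm wide, lie in the directions 150, 180 and 210 degrees from its own +x (anticlockwise from above)
- table (a joint): turn of the table about the base's vertical axis, rad, anticlockwise from above positive: 0 first notch (start), 0.524 second, 1.047 third; stops at -0.06 and 1.11. Locked with some 0.015 rad of play while the ring is home; with the ring up it turns with 0.12 N m of friction and stays where left
- table_top (a point): centre of the table's upper face, 45 mm above the worktop; turns with it, z up. The face is a disc of radius 100 mm widened to y = +-115 mm for x = -45 to 35 mm. The ring's arm is on its -x side. Two datum blocks, 16 (x) by 24 (y) by 18 mm high, stand on it centred at x = 63, y = -55 and +55 mm: inner faces in the plane x = +55 mm, 86 mm free between them. At joint value 0.524 its axes are parallel to the base's
- ring (a joint): lift of the spring index ring, m: 0 fully home (its pin in a notch), stop at 0.020. The spring pulls down with 6 N at 0, 11 N at 0.020. The pin is free of the notch from 0.013 up; let go between notches it rests on the sector at 0.013 and drops in when turned over a notch; the round nose centres itself within about 4 mm
- ring_grip (a point): grip point of the index ring, an upright knurled cylinder of 32 mm diameter, 32 mm high; on its axis, 76 mm above the worktop when home (14 mm below its top, 18 mm above its lower edge), 135 mm from the table's axis; moves with ring and table
- level: brass spirit level block, 18 mm (x) by 70 mm (y), body 16 mm high, 20 mm with the vial; origin centre of its underside, z up. Lies on the table at the start. The front strip of the worktop (x 0.29 to 0.36 m, y -0.24 to -0.34 m) is free for it
- straightedge: plain steel straightedge, 160 mm (x) by 24 mm (y) by 12 mm (z), 0.3 kg; origin at its centre. Lies flat on the worktop at the start; either long face may go against the blocks. Between it and the stage stands a fixed cream instrument, y -0.21 to 0.15 m, x from 0.19 m, 0.21 m high; its spindle hangs down to 0.31 m at x 0.57 m, so cross nearer the robot
- bar_0: steel test bar, 80 mm (x) by 20 by 20 mm, 0.22 kg; origin at its centre. Lies on the worktop at the start; either end may go against the straightedge. All bars are alike, any order and any places along the straightedge will do; may be absent
- bar_1: steel test bar, 80 mm (x) by 20 by 20 mm, 0.22 kg; origin at its centre. Lies on the worktop at the start; either end may go against the straightedge. All bars are alike, any order and any places along the straightedge will do; may be absent
- bar_2: steel test bar, 80 mm (x) by 20 by 20 mm, 0.22 kg; origin at its centre. Lies on the worktop at the start; either end may go against the straightedge. All bars are alike, any order and any places along the straightedge will do; may be absent
- stopwatch: bystander: stopwatch 73 (x) by 58 by 14 mm; origin centre of the underside
- marker: bystander: marker pen 128 mm (x) by 12 mm; origin centre of the underside

How it is judged:
By the outcome, as a careful person would: the job done as asked, in the order asked, and still so for the second after the job is handed in, with the robot touching nothing.
Of bar_0, bar_1, bar_2 only 2 to 3 are there at a start; the rules pass over those that are not, and their reading is None.
At some moment in a run one of bar_0, bar_1, bar_2 may be knocked a few centimetres aside while the robot is not near it.
It also fails if it takes over 210 s, if anything falls off the work surface, if the arm or the gripper's body presses on something with over 40 N, if the wrist force passes 120 N, or if a joint passes its speed limit or range.

## Working session

There is one attempt and no reset: what is moved stays moved. The work goes in short steps, Python scripts to look and compute and a shell command to move; the robot and the scene stay as the last step left them, time stands still between calls to the robot, and variables do not carry over. Pictures are saved under pics/ and viewed, at most 14 in all, crops included, and the job is handed in when it is done.

```bash
ls; mkdir -p pics
cat > h.py <<'E'
import numpy as np, cv2
from cell import *
def snap(n,f=None):
    info=camera_info(n); p,d=camera(n)
    if f: cv2.imwrite('pics/'+f,p[:,:,::-1])
    return p,d,info
def rays(info,uv):
    K=np.array(info['intrinsics'],float);k=info['k1'];T=np.array(info['world_from_camera'],float)
    uv=np.atleast_2d(np.array(uv,float))
    q=cv2.undistortPoints(uv.reshape(-1,1,2),K,np.array([k,0,0,0,0.]) ).reshape(-1,2)
    d=np.c_[q,np.ones(len(q))]@T[:3,:3].T
    return T[:3,3],d
def onz(info,uv,z):
    o,d=rays(info,uv); return o+d*((z-o[2])/d[:,2])[:,None]
def cloud(info,dep):
    v,u=np.mgrid[:dep.shape[0],:dep.shape[1]]
    o,d=rays(info,np.c_[u.ravel(),v.ravel()])
    P=o+d*dep.reshape(-1,1); P[dep.ravel()==0]=np.nan
    return P.reshape(dep.shape+(3,))
E
python3 - <<'E'
from h import *
s=read_state(); print(s)
for n in ['scene','top','wrist']:
    p,d,i=snap(n,n+'0.png'); print(n,np.round(i['world_from_camera'],3).tolist(),np.array(i['intrinsics']).tolist(),i['k1'])
    np.savez('pics/'+n+'0.npz',p=p,d=d)
a=cv2.imread('pics/top0.png');b=cv2.imread('pics/scene0.png')
E
```

```text
pics
{'clock': 0.0, 'joints': array([-1.19764475e+00,  3.00489051e-01,  1.52161778e+00, -1.30242316e-05,
        1.32071702e+00, -6.66259057e-02]), 'qd': array([ 0.00085529, -0.00175472, -0.00033489, -0.00234007, -0.00010439,
        0.00038349]), 'effort': array([ 1.05241812e-03, -5.31809485e+01, -3.52738595e+01,  7.08939414e-02,
        2.44259764e-02, -1.41385367e-04]), 'eef_pos': array([ 234.03366452, -497.40951762,  204.86096895]), 'eef_rot': array([-3.14036335e+00, -6.93820138e-05,  4.39780667e-01]), 'wrist_force': array([-0.28102281,  1.05848757,  0.48659461]), 'moment': array([0.03231581, 0.03468281, 0.05024705]), 'finger_force': 0.0, 'finger_gap': 93.89295964059758}
scene [[-0.671, -0.548, 0.5, -77.881], [-0.741, 0.48, -0.469, 526.47], [0.017, -0.685, -0.728, 952.913], [0.0, 0.0, 0.0, 1.0]] [[347.31662049834796, 0.0, 255.28296665082746], [0.0, 347.31662049834796, 200.96108105290665], [0.0, 0.0, 1.0]] -0.029896293504740972
top [[0.032, -0.978, 0.205, 271.214], [-0.999, -0.03, 0.014, -43.884], [-0.007, -0.205, -0.979, 1402.723], [0.0, 0.0, 0.0, 1.0]] [[465.56909770412756, 0.0, 257.9998510809673], [0.0, 465.56909770412756, 187.95889232093336], [0.0, 0.0, 1.0]] 0.0254346370174617
wrist [[0.425, -0.868, -0.257, 308.77], [-0.905, -0.408, -0.12, -461.47], [-0.001, 0.284, -0.959, 383.819], [0.0, 0.0, 0.0, 1.0]] [[344.0849059443687, 0.0, 255.49679501833418], [0.0, 344.0849059443687, 192.67487180171037], [0.0, 0.0, 1.0]] -0.06812807896806893
```

View pics/top0.png

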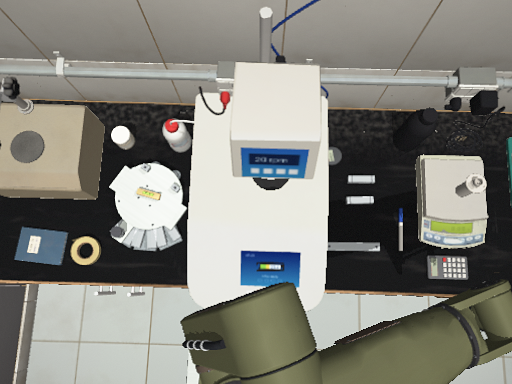

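View pics/scene0.png

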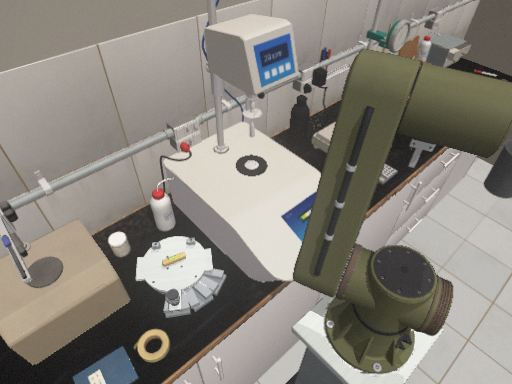

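The top view shows the stage at about (149,200), with the level at (148,193) and the ring grip at (118,233). The straightedge is at (355,246), two bars are at (361,179) and (360,200), and the marker is at (401,229). The scene view agrees with this. Next I measure.

Run:
```python
from h import *
z=np.load('pics/top0.npz');p,d=z['p'],z['d'];i=camera_info('top')
P=cloud(i,d)
def rect(m,name,zz):
    n,l,s,c=cv2.connectedComponentsWithStats(m.astype(np.uint8))
    for k in range(1,n):
        if s[k,4]<25: continue
        ys,xs=np.where(l==k)
        Q=onz(i,np.c_[xs,ys],zz)[:,:2].astype(np.float32)
        r=cv2.minAreaRect(Q); print(name,c[k].round(1),s[k,4],np.round(r[0],1),np.round(r[1],1),round(r[2],1),'z',np.nanmedian(P[...,2][l==k]).round(1))
g=p.astype(int)
win=np.zeros(g.shape[:2],bool); win[140:262,328:412]=1
bright=(g.min(2)>110)&win; rect(bright,'bright',20)
blue=(g[...,2]>g[...,0]+50)&win; rect(blue,'blue',10)
w2=np.zeros_like(win); w2[150:255,100:195]=1
white=(g.min(2)>215)&w2; rect(white,'table',45)
yel=(g[...,0]-g[...,2]>60)&w2; rect(yel,'brass',61)
Z=P[...,2]
# top-of-table by depth
m=w2&(abs(Z-45)<7); rect(m,'tabz',45)
m=w2&(Z>75)&(Z<110);rect(m,'ringz',90)
a=cv2.imread('pics/top0.png')
big=np.hstack([cv2.resize(a[150:260,100:200],None,fx=4,fy=4,interpolation=3),cv2.resize(a[145:265,325:415],None,fx=3.66,fy=3.66,interpolation=3)[:440]])
cv2.imwrite('pics/crop0.png',big);print(big.shape)
```

```text
bright [329.4 167.6] 139 [ 601.8 -245.4] [234.5  18.4] 0.1 z 196.9
bright [361.1 178.5] 212 [ 599.7 -336.4] [21.8 79.5] 1.7 z 19.7
bright [359.8 199.5] 207 [ 534.7 -331.2] [21.4 81.2] 1.8 z 19.4
bright [400.5 235.9] 115 [ 429.  -450.1] [ 8.8 83.3] 88.2 z 9.1
bright [354.  246.4] 406 [ 394.6 -311.5] [ 23.5 150.6] 1.9 z 11.6
blue [400.5 214.7] 54 [ 494.5 -455.1] [ 9.  39.9] 88.3 z 8.2
table [191.6 211.2] 549 [510.4 172.4] [313.1  17.7] 3.5 z 199.8
table [147.3 198.5] 3523 [497.4 299.6] [254.  213.7] 12.0 z 45.8
table [161.4 235. ] 48 [403.7 252.4] [47.8 10.5] 18.2 z 27.8
table [175.1 233. ] 27 [413.2 212.5] [24.7  8.8] 37.0 z 29.3
table [139.8 238. ] 27 [393.2 315.1] [ 9.6 41.4] 86.2 z 29.5
brass [148.3 193.6] 144 [525.5 297.2] [69.8 18.1] 76.7 z 62.4
tabz [146.8 198.2] 3676 [509.1 302.7] [230.1 218.9] 8.9 z 45.8
ringz [116.3 232. ] 115 [406.8 371.1] [28.3 34.4] 1.7 z 89.9Traceback (most recent call last):
  File "<stdin>", line 23, in <module>
    return _nx.concatenate(arrs, 1, dtype=dtype, casting=casting)
           ~~~~~~~~~~~~~~~^^^^^^^^^^^^^^^^^^^^^^^^^^^^^^^^^^^^^^^
ValueError: all the input array dimensions except for the concatenation axis must match exactly, but along dimension 0, the array at index 0 has size 440 and the array at index 1 has size 439
```

Run:
```python
from h import *
a=cv2.imread('pics/top0.png')
w=cv2.imread('pics/wrist0.png')
c=cv2.resize(a[150:260,100:195],(285*1,330),interpolation=3)
big=np.zeros((384,512+285,3),np.uint8); big[:,:512]=w; big[:330,512:]=c
cv2.imwrite('pics/crop0.png',big)
z=np.load('pics/top0.npz');P=cloud(camera_info('top'),z['d'])
for lo,hi in [(230,330),(330,400),(400,800)]:
    m=(P[...,2]>lo)&(P[...,2]<hi)&(P[...,0]>300); m[285:]=0
    Q=P[m]; print(lo,hi,len(Q),np.nanpercentile(Q,[1,50,99],axis=0).round().tolist() if len(Q) else '')
z=np.load('pics/scene0.npz');P=cloud(camera_info('scene'),z['d'])[15:100,205:300]
m=(P[...,2]>230)&(P[...,0]<700)&(P[...,0]>250); print(np.nanpercentile(P[m],[1,50,99],axis=0).round().tolist())
```

```text
230 330 13366 [[719.0, -653.0, 236.0], [831.0, 54.0, 288.0], [837.0, 638.0, 329.0]]
330 400 7338 [[731.0, -613.0, 331.0], [834.0, 16.0, 365.0], [837.0, 603.0, 399.0]]
400 800 31397 [[478.0, -550.0, 403.0], [833.0, -58.0, 527.0], [837.0, 533.0, 673.0]]
[[474.0, -132.0, 427.0], [520.0, -17.0, 595.0], [695.0, 20.0, 647.0]]
```

View pics/crop0.png

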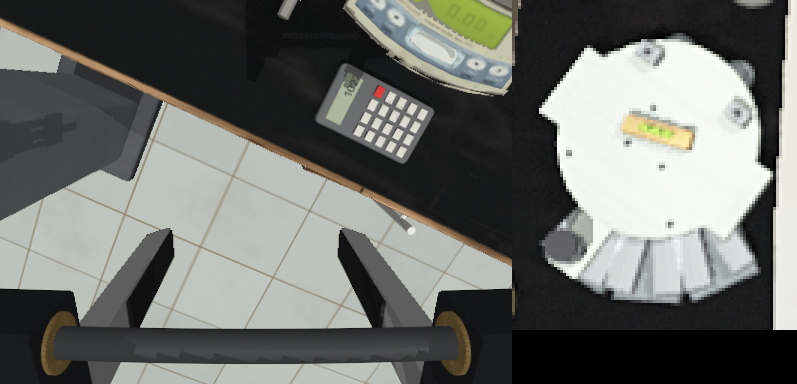

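The wrist view shows only the calculator at (375,112) and the scale. The crop shows the datum blocks at (650,53) and (740,112), the level at (657,130), and the ring at (568,242) in the left notch. I'll look at the bar side on the way over.

```bash
python3 -m handwheel '.2 .2 1 -.63 0;.2 .2 .8 -.63 0;.6 .6 .3 -.63 0;.6 .6 .3 -.63 0;.6 .6 0 -.63 0;.6 .6 0 -.63 0;.6 .6 0 -.63 0;.6 .6 0 -.63 0;.2 .2 0 0 0;0 0 0 0 0;0 0 0 0 0;0 0 0 0 0'
python3 - <<'E'
from h import *
p,d,i=snap('wrist','w1.png'); np.savez('pics/w1.npz',p=p,d=d,T=i['world_from_camera'])
t,dt,it=snap('top')
E
```

```text
clock: 1.15
eef_pos: [401.4, -330.5, 301.3]
eef_rot: [-3.142, 0.0, -0.0]
wrist_force: [0.1, -0.1, -0.9]
finger_gap: 94.0
finger_force: 0.0
```

View pics/w1.png

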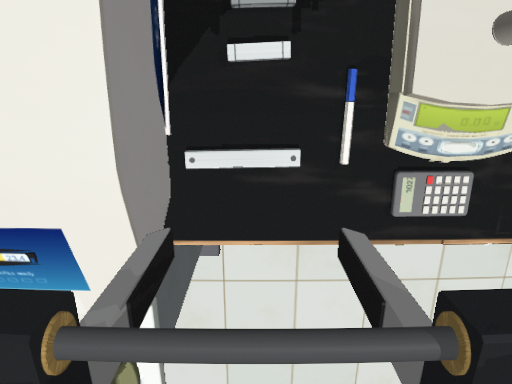

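The wrist view shows the straightedge at (243,159), the near bar at (259,51), the far bar at the top edge and the marker at (348,117). I measure the straightedge and bars, then cross over to the stage.

```bash
cat >> h.py <<'E'
def rects(p,P,info,m,zz,amin=150):
    n,l,s,c=cv2.connectedComponentsWithStats(m.astype(np.uint8)); out=[]
    for k in range(1,n):
        if s[k,4]<amin: continue
        cn,_=cv2.findContours((l==k).astype(np.uint8),cv2.RETR_EXTERNAL,cv2.CHAIN_APPROX_NONE)
        Q=onz(info,cn[0].reshape(-1,2),zz)[:,:2].astype(np.float32)
        r=cv2.minAreaRect(Q); (a,b),an=r[1],r[2]
        if a<b: a,b,an=b,a,an+90
        an=(an+90)%180-90
        out.append((c[k].round(0).tolist(),int(s[k,4]),np.round(r[0],1).tolist(),round(a,1),round(b,1),round(an,1),float(np.nanmedian(P[...,2][l==k]).round(1))))
    return out
E
python3 - <<'E'
from h import *
z=np.load('pics/w1.npz');p,d=z['p'],z['d'];i=camera_info('wrist');i['world_from_camera']=z['T']
P=cloud(i,d);g=p.astype(int)
m=(g.min(2)>120)&(g.max(2)-g.min(2)<60); m[:,:175]=0;m[:,335:]=0;m[235:]=0
for zz in (12,20): 
    for r in rects(p,P,i,m,zz): print(zz,r)
E
python3 -m handwheel '0 1 0 0 0;0 1 0 0 0;0 1 0 0 0;0 1 0 0 0;0 1 0 0 0;0 1 0 0 0;0 1 0 0 0;0 1 0 0 0;0 1 0 0 0;0 1 0 0 0;0 1 0 0 0;0 1 0 0 0'
python3 -m handwheel '0 1 0 0 0;0 1 0 0 0;.3 .8 0 0 0;.3 .6 0 0 0;.2 .4 0 0 0;0 0 0 0 0;0 0 0 0 0;0 0 0 0 0'
python3 - <<'E'
from h import *
p,d,i=snap('wrist','w2.png'); np.savez('pics/w2.npz',p=p,d=d,T=i['world_from_camera'])
E
```

```text
12 ([262.0, 1.0], 150, [592.9, -339.3], 57.2, 3.5, -89.9, 19.7)
12 ([259.0, 51.0], 1079, [534.6, -333.8], 81.1, 20.6, -87.2, 19.6)
12 ([242.0, 159.0], 1955, [394.0, -311.5], 159.5, 24.6, -89.0, 11.5)
20 ([262.0, 1.0], 150, [591.0, -339.1], 56.2, 3.5, -89.9, 19.7)
20 ([259.0, 51.0], 1079, [533.7, -333.7], 79.7, 20.2, -87.2, 19.6)
20 ([242.0, 159.0], 1955, [395.5, -311.8], 156.8, 24.2, -89.0, 11.5)
clock: 2.25
eef_pos: [401.9, 151.5, 301.7]
eef_rot: [-3.141, -0.001, -0.001]
wrist_force: [0.6, -0.5, 1.2]
finger_gap: 94.0
finger_force: 0.0
clock: 2.92
eef_pos: [434.3, 301.3, 301.4]
eef_rot: [3.141, 0.0, -0.001]
wrist_force: [-0.1, 0.6, -0.4]
finger_gap: 94.0
finger_force: 0.0
```

View pics/w2.png

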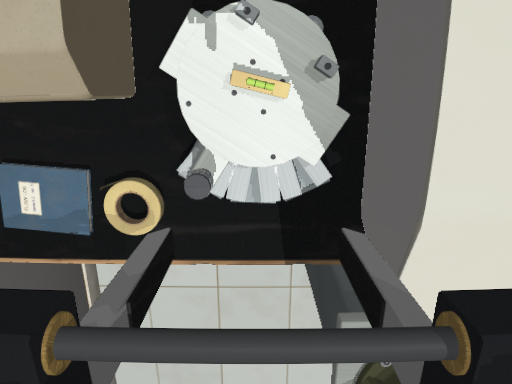

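The wrist view shows the ring top at (199,184), the blocks at (247,14) and (325,66), and the level at (260,84).

```bash
cat > st.py <<'E'
from h import *
def analyse(p,d,i):
    P=cloud(i,d);Z=P[...,2];g=p.astype(int)
    reg=(P[...,0]>350)&(P[...,0]<700)&(P[...,1]>170)&(P[...,1]<450)
    m=reg&(abs(Z-45)<4)
    cn,_=cv2.findContours(m.astype(np.uint8),cv2.RETR_EXTERNAL,cv2.CHAIN_APPROX_NONE)
    c=max(cn,key=cv2.contourArea).reshape(-1,2)
    c=c[(c[:,1]>3)]
    Q=onz(i,c,45)[:,:2]
    rng=np.random.default_rng(0);best=None
    for _ in range(3000):
        a=Q[rng.choice(len(Q),3,False)]
        A=np.c_[2*a,np.ones(3)]
        try: s=np.linalg.solve(A,(a**2).sum(1))
        except: continue
        r2=s[2]+s[0]**2+s[1]**2
        if r2<=0 or abs(r2**.5-100)>3: continue
        e=abs(np.hypot(*(Q-s[:2]).T)-r2**.5)<1.2
        if best is None or e.sum()>best.sum(): best=e
    A=np.c_[2*Q[best],np.ones(best.sum())];s=np.linalg.lstsq(A,(Q[best]**2).sum(1),rcond=None)[0]
    ctr=s[:2];print('disc ctr',ctr.round(1),'r',np.sqrt(s[2]+ctr@ctr).round(1),best.sum(),len(Q),'z',np.nanmedian(Z[m]).round(1))
    mr=reg&(Z>82)&(Z<125)
    ys,xs=np.where(mr)
    if len(xs)>20:
        zz=np.nanmedian(Z[mr]);R=onz(i,np.c_[xs,ys],zz)[:,:2].astype(np.float32)
        (rx,ry),rr=cv2.minEnclosingCircle(R);mn=R.mean(0);print('ring',round(rx,1),round(ry,1),'r',round(rr,1),'mean',mn.round(1),'z',zz.round(1),'dist',np.hypot(*(np.array([rx,ry])-ctr)).round(1),'dir deg',np.degrees(np.arctan2(ry-ctr[1],rx-ctr[0])).round(1))
    for lo,hi,zz,n in((55,59.5,61,'x'),(58.5,67,63,'blk/level')):
        if n=='x':continue
        for r in rects(p,P,i,reg&(Z>lo)&(Z<hi),zz,60):print(n,r)
    br=reg&(g[...,0]-g[...,2]>60)&(Z>40)
    for r in rects(p,P,i,br,61,60):print('brass',r)
    return ctr
E
python3 - <<'E'
from st import *
z=np.load('pics/w2.npz');i=camera_info('wrist');i['world_from_camera']=z['T'];analyse(z['p'],z['d'],i)
z=np.load('pics/top0.npz');i=camera_info('top');analyse(z['p'],z['d'],i)
E
```

```text
disc ctr [522.4 299. ] r 98.6 271 635 z 44.5
ring 410.1 371.0 r 16.9 mean [410.3 370.9] z 89.4 dist 133.4 dir deg 147.3
blk/level ([246.0, 11.0], 340, [604.3, 311.7], 24.5, 16.8, 58.0, 62.6)
blk/level ([327.0, 66.0], 313, [545.4, 219.5], 24.2, 16.9, 57.3, 62.8)
blk/level ([260.0, 84.0], 961, [525.5, 296.8], 69.9, 18.0, 76.3, 60.9)
brass ([259.0, 84.0], 862, [525.6, 297.0], 68.9, 17.3, 76.1, 60.9)
brass ([45.0, 351.0], 204, [138.5, 627.1], 93.2, 15.6, -11.1, 418.8)
disc ctr [522.4 301.2] r 98.9 81 302 z 45.5
ring 551.2 289.6 r 181.0 mean [552.9 291.3] z 92.4 dist 31.1 dir deg -22.0
blk/level ([148.0, 193.0], 122, [526.7, 297.8], 70.6, 17.9, 76.4, 62.8)
brass ([171.0, 128.0], 60, [726.2, 244.2], 36.4, 19.0, -88.2, 162.0)
brass ([148.0, 194.0], 144, [525.5, 297.2], 69.8, 18.1, 76.7, 62.4)
```

```bash
python3 -m handwheel '.19 -.01 0 1 .4;.19 -.01 0 1 .4;.19 -.01 0 1 .4;.19 -.01 0 1 .4;.19 -.01 -.3 1 .4;.19 -.01 -.3 1 .4;.19 -.01 -.5 1 .4;.19 -.01 -.5 1 .4;.19 -.01 -.5 1 .4;.19 -.01 -.5 1 .4;.19 -.01 -.5 1 .4;.19 0 -.5 1 .4'
python3 -m handwheel '0 0 -.4 1 .4;0 0 -.4 1 .4;0 0 -.4 1 .4;0 0 -.4 .25 .4;0 0 -.4 0 .4;0 0 -.2 0 .4;0 0 0 0 .4;0 0 0 0 .4;0 0 0 0 .4'
python3 -c "
from h import *
p,d,i=snap('wrist','w3.png')"
```

```text
clock: 3.97
eef_pos: [525.8, 296.8, 157.2]
eef_rot: [3.141, -0.001, 1.05]
wrist_force: [-0.3, 0.6, 0.1]
finger_gap: 56.5
finger_force: 0.0
clock: 4.72
eef_pos: [525.9, 297.9, 70.7]
eef_rot: [3.14, -0.001, 1.33]
wrist_force: [-0.1, -0.6, -0.2]
finger_gap: 56.2
finger_force: 0.0
```

View pics/w3.png

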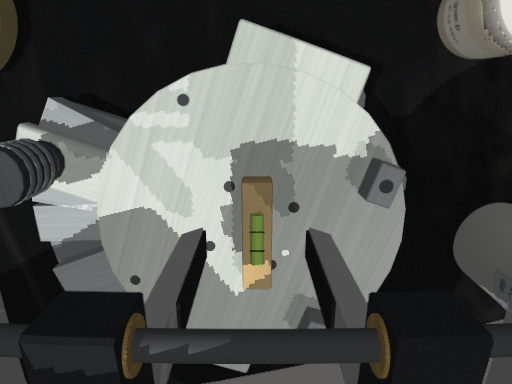

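The level stands between the fingers at (257,233), well aligned. Now I grip it, lift it and carry it across.

```bash
python3 -m handwheel '0 0 -.4 0 .4;0 0 -.17 0 .4;0 0 0 0 1;0 0 0 0 1;0 0 0 0 1;0 0 0 0 1;0 0 0 0 1;0 0 0 0 1;0 0 0 0 1' 20
python3 -m handwheel '0 0 .2 0 1;0 0 .5 0 1;0 0 1 0 1;0 0 1 0 1;0 0 1 0 1;0 0 1 0 1;0 0 .8 0 1;-.5 0 .6 0 1;-1 0 0 0 1;-1 0 0 0 1;-1 0 0 0 1;-.9 -.2 0 0 1' 20
```

```text
clock: 5.52
eef_pos: [525.5, 298.0, 46.9]
eef_rot: [3.141, -0.0, 1.331]
wrist_force: [0.7, -0.5, 2.4]
finger_gap: 17.4
finger_force: 20.0
clock: 6.52
eef_pos: [347.0, 290.0, 290.9]
eef_rot: [-3.142, -0.0, 1.331]
wrist_force: [0.6, 0.7, -0.2]
finger_gap: 18.1
finger_force: 20.0
```

```bash
python3 -m handwheel '0 -.5 0 0 1;0 -1 0 0 1;0 -1 0 0 1;0 -1 0 0 1;0 -1 0 0 1;0 -1 0 0 1;0 -1 0 0 1;0 -1 0 0 1;0 -1 0 0 1;0 -1 0 0 1;0 -1 0 0 1;0 -1 0 0 1' 20
python3 -m handwheel '0 -1 0 .4 1;0 -1 0 .4 1;-.15 -.7 0 .5 1;-.2 -.3 -.6 .5 1;-.2 0 -1 .5 1;0 0 -1 .44 1;0 0 -1 0 1;0 0 -1 0 1;0 0 -.6 0 1;0 0 -.3 0 1;0 0 0 0 1;0 0 0 0 1' 20
```

```text
clock: 7.52
eef_pos: [348.6, -172.0, 291.4]
eef_rot: [3.14, 0.0, 1.33]
wrist_force: [0.7, -0.1, -1.1]
finger_gap: 17.9
finger_force: 20.0
clock: 8.52
eef_pos: [327.4, -290.1, 71.2]
eef_rot: [-3.141, -0.0, 1.57]
wrist_force: [0.6, -0.3, -0.7]
finger_gap: 17.7
finger_force: 20.0
```

```bash
python3 -m handwheel '0 0 -.8 0 1;0 0 -.5 0 1;0 0 -.25 0 1;0 0 -.1 0 1;0 0 -.05 0 1;0 0 0 0 1;0 0 0 0 .75;0 0 0 0 .7;0 0 0 0 .65;0 0 0 0 .65;0 0 .3 0 .65;0 0 .7 0 .65' 20
python3 -m handwheel '0 0 1 0 .5;0 0 1 0 .3;0 0 1 0 0;0 0 1 0 0;0 0 1 0 0;0 0 1 0 0;0 .5 .4 0 0;0 .5 0 0 0;0 0 0 0 0'
python3 - <<'E'
from h import *
p,d,i=snap('wrist','w4.png');print(read_state()['eef_pos'])
P=cloud(i,d);g=p.astype(int)
m=(g[...,0]-g[...,2]>60)&(P[...,2]<40)
for r in rects(p,P,i,m,16): print(r)
p,d,i=snap('top','t4.png');P=cloud(i,d);g=p.astype(int)
m=(g[...,0]-g[...,2]>60)&(P[...,2]<40)&(P[...,0]<380)&(P[...,1]<-200)&(P[...,0]>260)
for r in rects(p,P,i,m,16,30): print('top',r)
E
```

```text
clock: 9.52
eef_pos: [326.2, -288.9, 41.0]
eef_rot: [-3.138, -0.004, 1.57]
wrist_force: [0.4, -0.5, -0.4]
finger_gap: 32.9
finger_force: 0.0
clock: 10.27
eef_pos: [327.5, -248.3, 300.1]
eef_rot: [3.139, 0.002, 1.571]
wrist_force: [-0.8, 0.5, -0.3]
finger_gap: 89.8
finger_force: 0.0
[ 327.42215195 -249.24549691  299.3095757 ]
([211.0, 214.0], 612, [263.6, -347.5], 233.3, 6.5, -90.0, -1.0)
([255.0, 184.0], 559, [326.9, -290.9], 68.0, 16.6, -89.8, 15.8)
top ([342.0, 269.0], 38, [328.2, -275.1], 23.9, 14.4, -88.1, 16.2)
top ([438.0, 295.0], 64, [262.7, -548.5], 116.9, 4.7, -89.9, -0.7)
top ([482.0, 297.0], 86, [262.8, -681.6], 132.5, 5.4, 89.9, -1.4)
```

View pics/w4.png

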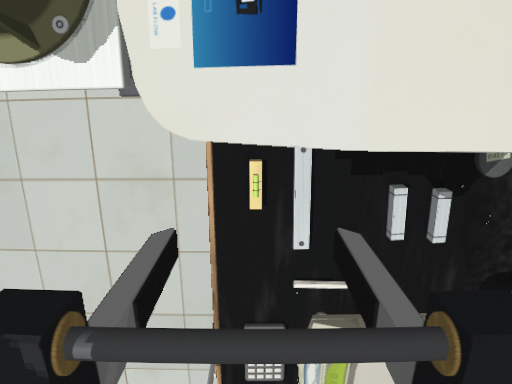

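The level lies flat on the front strip (255,184). The bars are at (397,212) and (440,215), and there is no third bar in view. Back to the ring.

```bash
python3 -m handwheel '0 .5 0 0 0;0 1 0 0 0;0 1 0 0 0;0 1 0 0 0;0 1 0 0 0;0 1 0 0 0;0 1 0 0 0;0 1 0 0 0;0 1 0 0 0;0 1 0 0 0;0 1 0 0 0;0 1 0 -.5 0'
python3 -m handwheel '.2 .9 0 -1 0;.3 .8 0 -1 0;.5 .7 0 -1 0;.5 .6 0 -1 0;.4 .5 -.3 -1 .45;.1 .4 -.3 -1 .45;0 .1 -.4 0 .45;0 0 0 0 .45;0 0 0 0 .45'
python3 - <<'E'
from st import *
p,d,i=snap('wrist','w5.png');print(read_state()['eef_pos']);analyse(p,d,i)
E
```

```text
clock: 11.37
eef_pos: [327.2, 211.8, 298.3]
eef_rot: [-3.141, 0.0, 1.527]
wrist_force: [1.3, -0.4, 0.3]
finger_gap: 93.8
finger_force: 0.0
clock: 12.12
eef_pos: [407.5, 369.4, 257.6]
eef_rot: [-3.141, 0.003, 1.003]
wrist_force: [0.1, -0.1, -0.1]
finger_gap: 64.6
finger_force: 0.0
[407.72627727 369.48544227 258.87890851]
disc ctr [521.9 299.6] r 98.8 292 755 z 44.6
ring 409.1 372.7 r 16.4 mean [409.2 372.9] z 89.5 dist 134.4 dir deg 147.1
blk/level ([477.0, 14.0], 622, [687.1, 384.5], 43.1, 28.2, -29.5, 66.0)
blk/level ([437.0, 117.0], 354, [603.5, 313.2], 24.0, 18.2, 56.9, 62.5)
blk/level ([424.0, 212.0], 300, [544.9, 220.7], 24.9, 18.8, 57.1, 62.7)
brass ([108.0, 353.0], 182, [98.1, 262.3], 84.1, 10.5, 50.0, 375.1)
brass ([403.0, 353.0], 182, [438.8, 45.4], 83.7, 9.7, 64.9, 374.9)
```

```bash
python3 -m handwheel '.04 .07 -.6 0 .45;0 0 -.8 0 .45;0 0 -.8 0 .45;0 0 -.7 0 .45;0 0 -.6 0 .45;0 0 -.5 0 .45;0 0 -.4 0 .45;0 0 -.3 0 .45;0 0 -.2 0 .45;0 0 0 0 .45;0 0 0 0 .45'
python3 -m handwheel '0 0 0 0 .7;0 0 0 0 .8;0 0 0 0 .9;0 0 0 0 .9;0 0 0 0 .9;0 0 0 0 .9' 45
```

```text
clock: 13.08
eef_pos: [409.4, 372.9, 63.4]
eef_rot: [3.141, -0.001, 1.003]
wrist_force: [0.1, 0.9, 0.2]
finger_gap: 51.9
finger_force: 0.0
clock: 13.58
eef_pos: [409.9, 372.5, 63.3]
eef_rot: [3.14, -0.001, 1.003]
wrist_force: [5.5, -3.7, 0.9]
finger_gap: 31.4
finger_force: 45.0
```

```bash
python3 -m handwheel '0 0 .1 0 .9;0 0 .15 0 .9;0 0 .12 0 .9;0 0 .05 0 .9;0 0 0 0 .9;0 0 0 0 .9'
python3 -m handwheel '-.15 -.255 0 1 .9;-.125 -.265 0 1 .9;-.1 -.275 0 1 .9;-.077 -.285 0 1 .9;-.052 -.29 0 1 .9;-.026 -.293 0 1 .9;0 0 0 0 .9;0 0 0 0 .9;0 0 0 0 .9'
python3 -c "
from st import *
p,d,i=snap('wrist','w6.png');print(read_state()['eef_pos']);analyse(p,d,i)
p,d,i=snap('top');analyse(p,d,i)"
```

```text
clock: 14.08
eef_pos: [409.6, 372.0, 79.0]
eef_rot: [3.14, 0.0, 1.003]
wrist_force: [10.0, -2.8, -10.8]
finger_gap: 31.1
finger_force: 45.0
clock: 14.83
eef_pos: [388.0, 305.7, 79.1]
eef_rot: [3.141, 0.0, 1.526]
wrist_force: [5.9, -1.2, -11.4]
finger_gap: 31.0
finger_force: 45.0
[388.00698968 305.81073933  79.02680997]
disc ctr [522.5 303.1] r 98.1 159 1050 z 44.5
ring 387.5 305.6 r 31.6 mean [387.8 311. ] z 105.1 dist 135.0 dir deg 178.9
disc ctr [522.8 301.5] r 98.9 68 343 z 45.6
ring 543.0 241.4 r 166.7 mean [640.7 226.3] z 104.6 dist 63.5 dir deg -71.4
brass ([171.0, 128.0], 63, [726.2, 244.3], 36.6, 19.0, -88.2, 162.6)
```

```bash
python3 -m handwheel '0 0 -.1 0 .9;0 0 -.1 0 .9;0 0 -.1 0 .9;0 0 -.1 0 .9;0 0 -.02 0 .9;0 0 0 0 .9;0 0 0 0 .9'
python3 -m handwheel '0 0 0 0 .6;0 0 0 0 .5;0 0 0 0 .45;0 0 0 0 .45;0 0 0 0 .45;0 0 .5 0 .45;0 0 .8 0 .45;0 0 1 0 .3;0 0 1 0 .2;0 0 1 0 0;0 0 0 0 0;0 0 0 0 0'
python3 -c "
from st import *
p,d,i=snap('wrist','w7.png');print(read_state()['eef_pos']);analyse(p,d,i)
p,d,i=snap('top');analyse(p,d,i)"
```

```text
clock: 15.52
eef_pos: [388.1, 306.6, 63.2]
eef_rot: [3.141, -0.001, 1.526]
wrist_force: [0.2, -0.2, 5.8]
finger_gap: 31.1
finger_force: 45.0
clock: 16.52
eef_pos: [388.2, 306.6, 236.3]
eef_rot: [3.139, -0.002, 1.526]
wrist_force: [-0.7, -0.6, -1.0]
finger_gap: 81.5
finger_force: 0.0
[387.68394624 306.17563886 234.43661808]
disc ctr [521.5 299.5] r 98.6 304 802 z 44.5
ring 387.7 306.9 r 16.6 mean [387.6 307.1] z 89.5 dist 134.0 dir deg 176.8
blk/level ([445.0, 124.0], 378, [586.4, 351.3], 24.6, 17.8, 86.6, 62.5)
blk/level ([430.0, 223.0], 293, [580.8, 242.7], 22.8, 17.5, 86.9, 62.5)
blk/level ([505.0, 233.0], 174, [673.4, 222.6], 48.2, 11.8, -87.5, 62.3)
disc ctr [523.2 301.3] r 98.8 75 329 z 45.5
ring 539.6 254.7 r 177.1 mean [537.7 260.9] z 92.5 dist 49.4 dir deg -70.6
```

```bash
python3 -m handwheel '0 0 1 0 0;-.3 -.3 .6 0 0;-.2 -1 0 0 0;0 -1 0 0 0;0 -1 0 0 0;0 -1 0 0 0;0 -1 0 0 0;0 -1 0 0 0;0 -1 0 0 0;0 -1 0 0 0;0 -1 0 0 0;0 -1 0 0 0'
python3 -m handwheel '0 -1 0 0 .1;0 -1 0 0 .2;0 -1 0 0 .3;0 -1 0 0 .5;.3 -.7 0 .3 .5;.3 -.4 0 .4 .5;.05 0 0 0 .5;0 0 0 0 .5;0 0 0 0 .5'
python3 - <<'E'
from h import *
p,d,i=snap('wrist','w8.png');print(read_state()['eef_pos'])
P=cloud(i,d);g=p.astype(int)
m=(g.min(2)>120)&(g.max(2)-g.min(2)<60)&(P[...,2]<40)&(P[...,2]>-5)&(P[...,0]>370)&(P[...,0]<720)&(P[...,1]>-420)
for zz in (12,20): 
    for r in rects(p,P,i,m,zz): print(zz,r)
E
```

```text
clock: 17.62
eef_pos: [366.9, -107.6, 297.3]
eef_rot: [-3.14, -0.001, 1.526]
wrist_force: [1.3, 0.3, -0.2]
finger_gap: 93.9
finger_force: 0.0
clock: 18.37
eef_pos: [393.5, -309.0, 297.5]
eef_rot: [-3.14, -0.002, 1.587]
wrist_force: [-0.4, -0.3, 0.3]
finger_gap: 46.8
finger_force: 0.0
[ 393.50643331 -308.8757967   298.05885234]
12 ([391.0, 85.0], 1064, [579.2, -214.9], 300.4, 15.1, 0.1, 19.1)
12 ([257.0, 152.0], 1942, [393.8, -310.8], 157.7, 23.4, -89.0, 11.6)
12 ([358.0, 180.0], 670, [535.1, -340.9], 69.3, 24.1, -87.9, 19.5)
12 ([403.0, 181.0], 572, [599.5, -341.5], 56.8, 26.2, -88.8, 19.5)
20 ([391.0, 85.0], 1064, [576.0, -215.1], 295.2, 14.9, 0.1, 19.1)
20 ([257.0, 152.0], 1942, [393.8, -309.3], 155.0, 23.0, -89.0, 11.6)
20 ([358.0, 180.0], 670, [532.7, -338.9], 68.1, 23.6, -87.9, 19.5)
20 ([403.0, 181.0], 572, [595.9, -339.5], 55.9, 25.7, -88.8, 19.5)
```

View pics/w8.png

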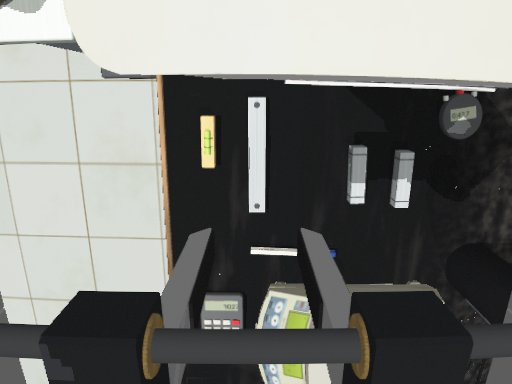

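The wrist view shows the straightedge at (257,152), the two bars at (358,175) and (402,179), the stopwatch at (461,113), the level at (208,140) and no third bar. Next I pick up the straightedge.

```bash
python3 -m handwheel '0 -.05 -1 0 .5;0 0 -1 0 .5;0 0 -1 0 .5;0 0 -1 0 .5;0 0 -1 0 .5;0 0 -.9 0 .5;0 0 -.7 0 .5;0 0 -.4 0 .5;0 0 -.2 0 .5;0 0 -.1 0 .5;0 0 0 0 .5;0 0 0 0 .5'
python3 -c "
from cell import *;print(read_state()['eef_pos'])"
```

```text
clock: 19.42
eef_pos: [394.2, -312.0, 7.8]
eef_rot: [3.14, 0.001, 1.587]
wrist_force: [-0.2, 0.5, 0.2]
finger_gap: 47.0
finger_force: 0.0
[ 394.2493238  -311.99395163    7.81350656]
```

```bash
python3 -m handwheel '0 0 -.1 0 .5;0 0 0 0 .5;0 0 0 0 .8;0 0 0 0 .9;0 0 0 0 .9;0 0 0 0 .9;0 0 0 0 .9;0 0 .3 0 .9;0 0 .7 0 .9;0 0 1 0 .9;0 0 1 0 .9;0 0 1 0 .9' 45
python3 -m handwheel '0 0 1 0 .9;0 0 1 0 .9;-.2 0 1 0 .9;-.4 .2 .3 0 .9;-.2 .5 0 0 .9;0 .9 0 0 .9;0 1 0 0 .9;0 1 0 0 .9;0 1 0 0 .9;0 1 0 0 .9;0 1 0 0 .9;0 1 0 0 .9'
python3 -m handwheel '0 1 0 0 .9;0 1 0 0 .9;0 1 0 -.2 .9;0 1 0 -.2 .9;0 1 0 -.2 .9;0 1 0 -.16 .9;0 .9 0 0 .9;0 .6 0 0 .9;0 .1 0 0 .9;0 0 0 0 .9;0 0 0 0 .9'
```

```text
clock: 20.42
eef_pos: [393.2, -311.3, 164.0]
eef_rot: [-3.14, -0.001, 1.587]
wrist_force: [1.0, -0.6, -3.1]
finger_gap: 23.8
finger_force: 45.0
clock: 21.42
eef_pos: [360.9, -6.0, 294.5]
eef_rot: [-3.141, -0.0, 1.587]
wrist_force: [1.1, 0.4, -3.8]
finger_gap: 23.7
finger_force: 45.0
clock: 22.33
eef_pos: [361.6, 295.7, 294.2]
eef_rot: [-3.141, 0.001, 1.521]
wrist_force: [-0.9, -0.5, -4.1]
finger_gap: 23.6
finger_force: 45.0
```

```bash
python3 -m handwheel '.3 .05 0 0 .9;.7 0 0 0 .9;.8 0 0 0 .9;.8 0 -.3 0 .9;.8 0 -.5 0 .9;.7 0 -.6 0 .9;.5 0 -.7 0 .9;.3 0 -.8 0 .9;.03 0 -.8 0 .9;0 0 -.8 0 .9;0 0 -.6 0 .9;0 0 -.25 0 .9'
python3 -m handwheel '0 0 0 0 .9;0 0 0 0 .9'
python3 - <<'E'
from st import *
p,d,i=snap('wrist','w9.png');print(read_state()['eef_pos']);analyse(p,d,i)
E
```

```text
clock: 23.33
eef_pos: [557.8, 295.9, 77.0]
eef_rot: [-3.137, 0.003, 1.519]
wrist_force: [-0.8, -0.7, -4.5]
finger_gap: 23.3
finger_force: 45.0
clock: 23.5
eef_pos: [559.6, 297.7, 81.9]
eef_rot: [3.141, -0.0, 1.52]
wrist_force: [-0.9, -0.1, -2.3]
finger_gap: 23.3
finger_force: 45.0
[559.9146998  298.10252135  82.74679273]
disc ctr [522.6 299.7] r 98.6 433 1354 z 44.6
ring 627.7 285.4 r 119.9 mean [579.4 302.1] z 90.9 dist 106.1 dir deg -7.7
blk/level ([477.0, 60.0], 3038, [687.0, 393.1], 55.9, 31.5, -89.6, 66.2)
blk/level ([300.0, 142.0], 1148, [587.6, 351.4], 23.7, 16.2, 87.0, 62.6)
blk/level ([10.0, 227.0], 347, [400.7, 304.4], 31.1, 11.6, 82.1, 63.4)
blk/level ([441.0, 296.0], 611, [681.2, 241.5], 46.4, 14.9, 47.7, 63.0)
```

View pics/w9.png

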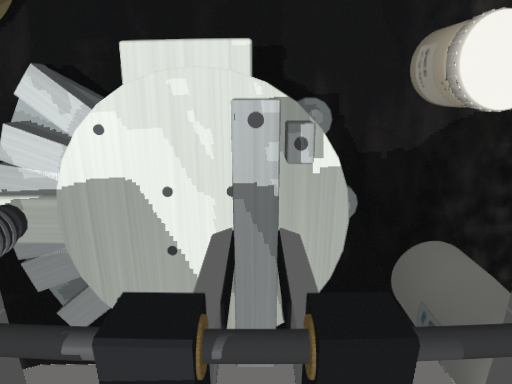

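The view shows the held edge vertical at (256,200) and the datum block at (300,142), with a few mm of gap. I compute the centring from the far end of the straightedge.

```bash
python3 - <<'E'
from h import *
p=cv2.imread('pics/w9.png');i=camera_info('wrist')
q=onz(i,[[232,99],[279,99],[232,200],[279,200]],91);print(q.round(1))
C=np.array([522,299.6]);a=np.radians(-2.9);x=np.array([np.cos(a),np.sin(a)]);y=np.array([-x[1],x[0]])
for r in list(q)+[[559.9,298.1]]: print(((np.array(r[:2])-C)@x).round(1),((np.array(r[:2])-C)@y).round(1))
print('block',(np.array([587.6,351.4])-C)@x,(np.array([587.6,351.4])-C)@y)
E
python3 -m handwheel '0 0 -.3 0 .9;0 0 -.25 0 .9;0 0 -.15 0 .9;0 0 -.05 0 .9;0 0 0 0 .9;0 0 0 0 .9'
```

```text
[[552.2 378.7  91. ]
 [574.8 377.6  91. ]
 [548.7 327.9  91. ]
 [573.1 326.6  91. ]]
26.1 80.6
48.8 80.6
25.2 29.6
49.7 29.6
37.9 0.4
block 62.89527553530889 55.0525595711732
clock: 24.05
eef_pos: [559.0, 298.3, 50.7]
eef_rot: [3.141, -0.0, 1.521]
wrist_force: [0.5, -0.9, -3.0]
finger_gap: 23.6
finger_force: 45.0
```

```bash
python3 -m handwheel '0 0 -.03 0 .9;.05 -.0025 0 0 .9;.05 -.0025 0 0 .9;.03 0 0 0 .9;0 0 0 0 .9;0 0 0 0 .9'
python3 -m handwheel '.02 0 0 0 .9;0 0 0 0 .9'; python3 -m handwheel '.03 0 0 0 .9;0 0 0 0 .9;0 0 0 0 .9'
```

```text
clock: 24.55
eef_pos: [564.3, 298.0, 49.4]
eef_rot: [-3.142, -0.0, 1.521]
wrist_force: [0.4, 0.6, -3.8]
finger_gap: 23.2
finger_force: 45.0
clock: 24.72
eef_pos: [565.0, 298.0, 49.5]
eef_rot: [3.142, -0.0, 1.521]
wrist_force: [-0.3, -0.6, -3.2]
finger_gap: 23.3
finger_force: 45.0
clock: 24.97
eef_pos: [565.9, 298.1, 49.4]
eef_rot: [-3.141, 0.0, 1.521]
wrist_force: [-3.2, 0.5, -2.0]
finger_gap: 23.5
finger_force: 45.0
```

```bash
python3 -m handwheel '.03 0 0 0 .9;0 0 -.02 0 .9;0 0 0 0 .9;0 0 0 0 .9'; python3 -m handwheel '0 0 -.02 0 .9;.02 0 0 0 .9;0 0 0 0 .9'
```

```text
clock: 25.3
eef_pos: [566.0, 298.1, 48.7]
eef_rot: [-3.138, 0.001, 1.521]
wrist_force: [-13.0, -0.5, 3.7]
finger_gap: 23.5
finger_force: 45.0
clock: 25.55
eef_pos: [566.0, 298.2, 48.0]
eef_rot: [-3.136, 0.001, 1.522]
wrist_force: [-19.5, -2.5, 8.1]
finger_gap: 23.0
finger_force: 45.0
```

```bash
python3 -m handwheel '0 0 0 0 .7;0 0 0 0 .6;0 0 0 0 .55;0 0 0 0 .55;0 0 .4 0 .55;0 0 .8 0 .55;-.3 -.3 1 0 .55;-.6 -.6 1 0 .3;-.4 -.6 .8 0 .1;0 -.4 0 0 0;0 0 0 0 0;0 0 0 0 0'
cat > flush.py <<'E'
from st import *
def frame(p,d,i,Bs=None):
    # report block/straightedge/bar rectangles in the world
    P=cloud(i,d);Z=P[...,2]
    reg=(P[...,0]>420)&(P[...,0]<640)&(P[...,1]>185)&(P[...,1]<410)
    for n,lo,hi,zz in(('blk',61,70,63),('sedge',53,60.2,57),('bar',61,70,65)):
        for r in rects(p,P,i,reg&(Z>lo)&(Z<hi),zz,120):print(n,r)
E
python3 - <<'E'
from flush import *
p,d,i=snap('wrist','w10.png');print(read_state()['eef_pos']);analyse(p,d,i);frame(p,d,i)
E
```

```text
clock: 26.55
eef_pos: [522.4, 227.9, 197.2]
eef_rot: [3.141, -0.0, 1.52]
wrist_force: [0.0, 0.5, -0.8]
finger_gap: 72.2
finger_force: 0.0
[522.23566565 228.44062096 196.42715745]
disc ctr [522.3 299.1] r 98.5 209 683 z 44.6
ring 544.9 244.9 r 181.5 mean [580.  256.8] z 93.9 dist 58.7 dir deg -67.4
blk/level ([444.0, 9.0], 368, [688.9, 372.9], 26.5, 16.1, -0.4, 65.8)
blk/level ([325.0, 41.0], 566, [587.3, 350.9], 23.4, 16.6, 87.8, 62.5)
blk/level ([115.0, 106.0], 103, [398.1, 305.4], 30.9, 12.6, 89.4, 63.9)
blk/level ([421.0, 168.0], 289, [680.8, 229.5], 60.7, 22.3, 72.2, 62.7)
blk/level ([319.0, 166.0], 451, [582.3, 242.1], 24.3, 16.0, 89.6, 62.5)
brass ([503.0, 213.0], 720, [769.3, 184.4], 55.5, 19.5, -80.2, 161.9)
blk ([325.0, 41.0], 542, [587.4, 350.9], 23.4, 16.4, 87.7, 62.5)
blk ([320.0, 166.0], 420, [582.4, 241.7], 22.8, 16.2, 87.2, 62.6)
sedge ([300.0, 97.0], 4875, [572.1, 298.6], 158.5, 38.6, 87.6, 56.6)
bar ([325.0, 41.0], 542, [587.0, 350.6], 23.3, 16.3, 87.7, 62.5)
bar ([320.0, 166.0], 420, [582.1, 242.1], 22.7, 16.1, 87.2, 62.6)
```

View pics/w10.png

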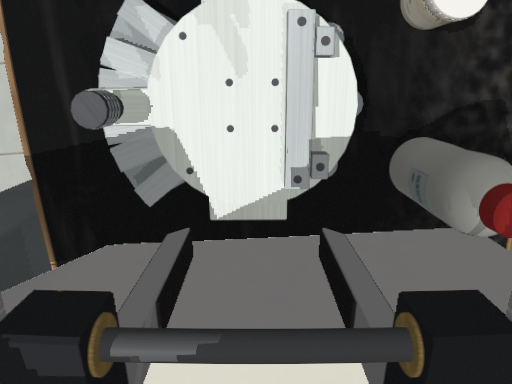

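The straightedge at (300,97) is flush with both blocks at (325,41) and (320,166), and centred. Now I go back for the bars.

```bash
python3 -m handwheel '-.3 0 1 0 0;-.6 0 1 0 0;-.8 0 .6 0 0;-.9 0 0 0 0;-.8 -.4 0 0 0;-.5 -.8 0 0 0;-.1 -1 0 0 0;0 -1 0 0 0;0 -1 0 0 0;0 -1 0 0 0;0 -1 0 0 0;0 -1 0 0 0'
python3 -m handwheel '0 -1 0 0 0;0 -1 0 0 0;0 -1 0 0 0;0 -1 0 0 0;0 -1 0 0 0;.3 -.9 0 .3 0;.6 -.6 0 .4 0;.8 0 0 .44 0;.8 0 -.2 0 0;.6 0 -.5 0 0;.4 0 -.6 0 0;.2 0 -.6 0 0'
python3 -m handwheel '0 0 0 0 .3;0 0 0 0 .3;0 0 0 0 .3'
cat > bars.py <<'E'
from h import *
p,d,i=snap('wrist','wb.png');s=read_state();print(s['eef_pos'].round(1),s['eef_rot'].round(3))
P=cloud(i,d)
m=(P[...,2]<24)&(P[...,2]>16)&(P[...,0]>420)&(P[...,0]<700)&(P[...,1]>-420)&(P[...,1]<-225)
for r in rects(p,P,i,m,20): print(r)
p,d,i=snap('top');P=cloud(i,d);g=p.astype(int)
m=(g.min(2)>110)&(P[...,2]<35)&(P[...,0]>420)&(P[...,0]<700)&(P[...,1]>-430)&(P[...,1]<-225)
for r in rects(p,P,i,m,20,40): print('top',r)
E
python3 bars.py
```

```text
clock: 27.6
eef_pos: [364.7, -61.2, 296.1]
eef_rot: [-3.141, -0.0, 1.522]
wrist_force: [1.0, 1.4, -0.5]
finger_gap: 94.2
finger_force: 0.0
clock: 28.6
eef_pos: [515.1, -318.8, 217.6]
eef_rot: [-3.14, -0.001, 1.622]
wrist_force: [-0.0, -0.3, -0.5]
finger_gap: 94.0
finger_force: 0.0
clock: 28.85
eef_pos: [512.9, -319.8, 221.6]
eef_rot: [3.141, 0.001, 1.621]
wrist_force: [-0.7, -0.4, -0.2]
finger_gap: 77.5
finger_force: 0.0
[ 512.9 -320.   222.2] [3.14e+00 1.00e-03 1.62e+00]
([274.0, 179.0], 1190, [534.0, -332.7], 80.1, 20.1, -87.1, 19.6)
([330.0, 186.0], 1195, [598.9, -338.1], 80.2, 20.9, -88.6, 19.5)
top ([353.0, 179.0], 62, [597.5, -313.6], 33.9, 18.7, -88.3, 19.4)
```

View pics/wb.png

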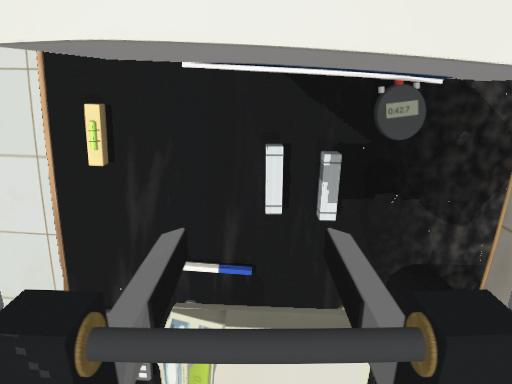

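The view shows the near bar at (274,179), the far bar at (330,186), the marker at (217,268) and the stopwatch at (400,111). I pick the near bar.

```bash
python3 -m handwheel '.4 -.2 -.3 0 .58;.13 -.12 -.6 0 .58;0 0 -.9 0 .58;0 0 -.9 0 .58;0 0 -.8 0 .58;0 0 -.7 0 .58;0 0 -.6 0 .58;0 0 -.3 0 .58;0 0 -.1 0 .58;0 0 -.1 0 .58;0 0 0 0 .58;0 0 0 0 .58'
python3 -m handwheel '0 0 -.05 0 .58;0 0 0 0 .58;0 0 0 0 .8;0 0 0 0 .9;0 0 0 0 .9;0 0 0 0 .9;0 0 0 0 .9;0 0 .3 0 .9;0 0 .8 0 .9;0 0 1 0 .9;0 0 1 0 .9;0 0 1 0 .9' 45
```

```text
clock: 29.95
eef_pos: [534.5, -333.1, 10.2]
eef_rot: [3.14, 0.001, 1.62]
wrist_force: [0.0, -0.5, 0.1]
finger_gap: 39.7
finger_force: 0.0
clock: 30.95
eef_pos: [533.4, -332.2, 173.1]
eef_rot: [-3.141, -0.0, 1.621]
wrist_force: [1.3, -0.6, -1.9]
finger_gap: 19.1
finger_force: 45.0
```

```bash
python3 -m handwheel '-.2 0 1 0 .9;-.6 0 1 0 .9;-.8 0 1 0 .9;-.9 0 .05 0 .9;-.9 .2 0 -1 .9;-.8 .6 0 -1 .9;-.08 .9 0 -1 .9;0 1 0 -1 .9;0 1 0 -1 .9;0 1 0 -1 .9;0 1 0 -1 .9;0 1 0 -1 .9'
python3 -m handwheel '0 1 0 -1 .9;0 1 0 -1 .9;0 1 0 -1 .9;0 1 0 -1 .9;0 1 0 -1 .9;0 1 0 -1 .9;0 1 0 -1 .9;0 1 0 -1 .9;0 .9 0 -1 .9;0 .6 0 -1 .9;0 .1 0 -1 .9;0 0 0 -.13 .9'
```

```text
clock: 31.95
eef_pos: [370.3, -63.6, 281.6]
eef_rot: [3.141, -0.0, 0.919]
wrist_force: [2.0, 1.1, -1.9]
finger_gap: 19.3
finger_force: 45.0
clock: 32.95
eef_pos: [371.2, 309.5, 280.9]
eef_rot: [3.141, 0.001, -0.027]
wrist_force: [-0.6, -0.7, -1.8]
finger_gap: 19.3
finger_force: 45.0
```

```bash
python3 -m handwheel '.3 .1 0 0 .9;.7 .1 0 0 .9;.8 .06 -.3 0 .9;.7 0 -.5 0 .9;.5 0 -.7 0 .9;.3 0 -.8 0 .9;.12 0 -.9 0 .9;0 0 -.9 0 .9;0 0 -.7 0 .9;0 0 -.3 0 .9;0 0 0 0 .9;0 0 0 0 .9'
python3 - <<'E'
from flush import *
s=read_state();print(s['eef_pos'],s['eef_rot']);p,d,i=snap('wrist','w12.png')
P=cloud(i,d);Z=P[...,2]
reg=(P[...,0]>420)&(P[...,0]<640)&(P[...,1]>185)&(P[...,1]<410)
for n,lo,hi,zz in(('blk',60.5,64,63),('sedge',53,59.5,57),('bar',80,95,87)):
    for r in rects(p,P,i,reg&(Z>lo)&(Z<hi),zz,120):print(n,r)
E
```

```text
clock: 33.95
eef_pos: [509.1, 318.7, 78.3]
eef_rot: [-3.141, -0.001, -0.024]
wrist_force: [-0.4, 0.5, -0.6]
finger_gap: 19.7
finger_force: 45.0
[509.13953797 318.70560894  78.33083055] [-3.14109701e+00 -9.21215031e-04 -2.43486310e-02]
blk ([195.0, 100.0], 1224, [587.9, 350.9], 23.5, 16.1, 87.9, 62.6)
blk ([391.0, 105.0], 1158, [582.9, 242.2], 24.7, 15.7, 87.2, 62.6)
sedge ([288.0, 136.0], 11108, [573.4, 298.2], 159.2, 39.4, 87.1, 56.6)
bar ([255.0, 246.0], 5667, [507.2, 321.6], 85.6, 43.5, -15.4, 91.2)
```

View pics/w12.png

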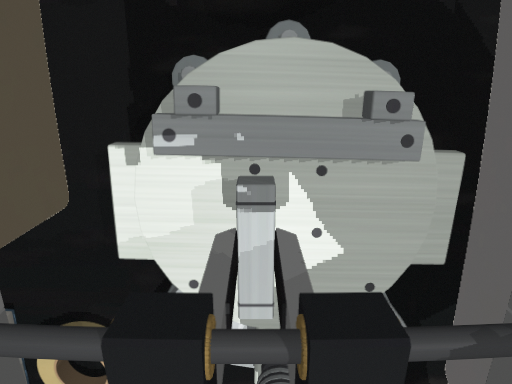

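The held bar at (256,245) points at the straightedge, which runs from (153,115) to (422,122) and is tilted about 1.4°. I correct the yaw, lower the bar and push it flush.

```bash
python3 -m handwheel '0 .03 -.2 -.27 .9;0 0 -.2 0 .9;0 0 -.12 0 .9;0 0 -.06 0 .9;0 0 0 0 .9;0 0 0 0 .9'
python3 -m handwheel '.05 0 0 0 .9;.03 0 0 0 .9;.02 0 0 0 .9;0 0 0 0 .9;0 0 0 0 .9'
```

```text
clock: 34.5
eef_pos: [508.7, 320.1, 54.0]
eef_rot: [-3.141, -0.0, -0.048]
wrist_force: [0.3, -0.4, -2.9]
finger_gap: 19.4
finger_force: 45.0
clock: 34.92
eef_pos: [512.7, 320.0, 53.7]
eef_rot: [-3.142, -0.0, -0.049]
wrist_force: [-0.9, 0.1, -1.6]
finger_gap: 19.6
finger_force: 45.0
```

```bash
python3 -m handwheel '.03 -.002 0 0 .9;.02 0 0 0 .9;0 0 0 0 .9;0 0 0 0 .9';python3 -m handwheel '.02 0 -.01 0 .9;0 0 -.01 0 .9;0 0 0 0 .9;0 0 0 0 .9'
```

```text
clock: 35.25
eef_pos: [514.6, 320.0, 53.6]
eef_rot: [3.142, 0.0, -0.049]
wrist_force: [0.1, 0.9, -2.2]
finger_gap: 19.5
finger_force: 45.0
clock: 35.58
eef_pos: [515.4, 320.0, 52.8]
eef_rot: [3.142, 0.0, -0.049]
wrist_force: [-0.6, -0.3, -2.1]
finger_gap: 19.4
finger_force: 45.0
```

```bash
python3 -m handwheel '.02 0 -.01 0 .9;0 0 0 0 .9;0 0 0 0 .9';python3 -m handwheel '.02 0 -.01 0 .9;0 0 0 0 .9;0 0 0 0 .9';python3 -m handwheel '.02 0 -.01 0 .9;0 0 0 0 .9;0 0 0 0 .9'
```

```text
clock: 35.83
eef_pos: [516.2, 320.0, 52.4]
eef_rot: [-3.142, -0.0, -0.049]
wrist_force: [0.3, 0.1, -2.7]
finger_gap: 19.7
finger_force: 45.0
clock: 36.08
eef_pos: [516.7, 320.0, 51.9]
eef_rot: [3.141, 0.001, -0.048]
wrist_force: [-3.9, 1.2, 0.6]
finger_gap: 19.7
finger_force: 45.0
clock: 36.33
eef_pos: [516.9, 320.0, 51.8]
eef_rot: [3.141, 0.002, -0.049]
wrist_force: [-10.8, -1.2, 5.2]
finger_gap: 19.4
finger_force: 45.0
```

```bash
python3 -m handwheel '0 0 0 0 .75;0 0 0 0 .72;0 0 0 0 .7;0 0 0 0 .7;0 0 .3 0 .7;0 0 .8 0 .7;-.2 0 1 0 .5;-.4 0 1 0 .3;-.4 0 1 0 0;-.6 0 .5 0 0;0 0 0 0 0;0 0 0 0 0'
cat > look.py <<'E'
from flush import *
import sys
s=read_state();print(s['eef_pos'],s['eef_rot'].round(3));p,d,i=snap('wrist',sys.argv[1])
P=cloud(i,d);Z=P[...,2]
reg=(P[...,0]>430)&(P[...,0]<640)&(P[...,1]>185)&(P[...,1]<410)
for n,lo,hi,zz in(('top',60.5,68,64),('sedge',53,59.5,57)):
    for r in rects(p,P,i,reg&(Z>lo)&(Z<hi),zz,120):print(n,r)
E
python3 look.py w13.png
```

```text
clock: 37.33
eef_pos: [454.7, 320.3, 235.2]
eef_rot: [-3.14, -0.003, -0.048]
wrist_force: [0.9, -0.7, -0.7]
finger_gap: 64.8
finger_force: 0.0
[454.71308603 320.27356762 235.18138417] [-3.14e+00 -3.00e-03 -4.80e-02]
top ([218.0, 39.0], 410, [587.5, 350.5], 22.9, 15.3, 86.8, 62.5)
top ([333.0, 40.0], 422, [581.7, 241.6], 23.9, 15.4, 88.0, 62.7)
top ([258.0, 115.0], 1620, [513.5, 315.5], 79.7, 20.3, 4.4, 64.6)
sedge ([273.0, 61.0], 4136, [572.4, 297.6], 159.5, 38.2, 86.9, 56.6)
```

View pics/w13.png

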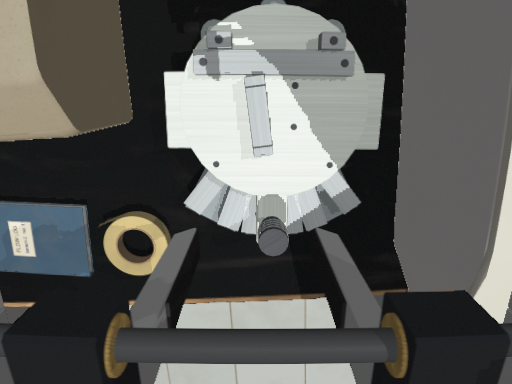

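The bar at (258,115) turned about 7° on release. I regrip it, which squares it to the hand, then push it flush again and release more gently.

```bash
python3 -m handwheel '.4 -.11 0 0 .3;.6 0 -.3 0 .5;.4 0 -.6 0 .57;.07 0 -.8 0 .57;0 0 -.9 0 .57;0 0 -.8 0 .57;0 0 -.6 0 .57;0 0 -.35 0 .57;0 0 -.15 0 .57;0 0 0 0 .57;0 0 0 0 .57;0 0 0 0 .57'
python3 -m handwheel '-.05 0 0 0 .57;0 0 0 0 .6;0 0 0 0 .65;0 0 0 0 .7;0 0 0 0 .75;0 0 0 0 .8;0 0 0 0 .85;0 0 0 0 .9;0 0 0 0 .9;0 0 0 0 .9;0 0 0 0 .9' 25
```

```text
clock: 38.38
eef_pos: [514.2, 315.7, 53.9]
eef_rot: [-3.141, -0.001, -0.049]
wrist_force: [0.5, 0.5, 0.9]
finger_gap: 40.0
finger_force: 0.0
clock: 39.3
eef_pos: [511.7, 315.6, 53.1]
eef_rot: [-3.142, -0.0, -0.049]
wrist_force: [-0.7, -1.4, 4.3]
finger_gap: 20.3
finger_force: 23.6
```

```bash
python3 -m handwheel '0 .1 .02 0 .9;.03 0 0 0 .9;.03 0 0 0 .9;.02 0 0 0 .9;0 0 0 0 .9' 25;python3 -m handwheel '.02 0 -.01 0 .9;.02 0 0 0 .9;0 0 0 0 .9';python3 -m handwheel '.02 0 -.01 0 .9;0 0 0 0 .9;0 0 0 0 .9'
```

```text
clock: 39.72
eef_pos: [513.4, 320.3, 53.2]
eef_rot: [-3.141, 0.003, -0.048]
wrist_force: [-10.1, 5.1, 0.9]
finger_gap: 19.7
finger_force: 24.7
clock: 39.97
eef_pos: [513.8, 320.6, 53.1]
eef_rot: [3.141, 0.006, -0.048]
wrist_force: [-20.7, 4.2, 8.7]
finger_gap: 20.2
finger_force: 24.8
clock: 40.22
eef_pos: [514.0, 320.7, 53.1]
eef_rot: [3.141, 0.007, -0.047]
wrist_force: [-26.8, 4.2, 15.1]
finger_gap: 20.2
finger_force: 25.0
```

```bash
python3 -m handwheel '-.025 .015 .01 0 .9;0 0 .01 0 .9;0 0 0 0 .9;0 0 0 0 .9';python3 -m handwheel '-.015 .005 .01 0 .9;0 0 0 0 .9;0 0 0 0 .9'
```

```text
clock: 40.55
eef_pos: [513.9, 321.2, 53.2]
eef_rot: [-3.142, 0.005, -0.048]
wrist_force: [-16.4, 6.6, 3.5]
finger_gap: 19.7
finger_force: 24.9
clock: 40.8
eef_pos: [513.9, 321.1, 53.5]
eef_rot: [3.142, 0.004, -0.048]
wrist_force: [-10.8, 5.3, 0.0]
finger_gap: 20.1
finger_force: 24.9
```

```bash
python3 -m handwheel '-.01 .03 0 0 .9;0 0 0 0 .9;0 0 0 0 .9';python3 -m handwheel '0 0 0 0 .8;0 0 0 0 .77;0 0 0 0 .75;0 0 0 0 .73;0 0 0 0 .71;0 0 0 0 .7;0 0 0 0 .7' ;python3 -m handwheel '0 0 .1 0 .7;0 0 .2 0 .7;0 0 .3 0 .7;0 0 .6 0 .7;0 0 .8 0 .7;0 0 1 0 .7;-.4 0 1 0 .5;-.6 0 .5 0 .3;-.6 0 0 0 .2;0 0 0 0 0;0 0 0 0 0'; python3 look.py w14.png
```

```text
clock: 41.05
eef_pos: [513.9, 321.7, 53.4]
eef_rot: [3.141, 0.003, -0.048]
wrist_force: [-8.1, 0.7, -0.4]
finger_gap: 19.7
finger_force: 24.8
clock: 41.63
eef_pos: [515.4, 321.6, 54.3]
eef_rot: [-3.141, -0.0, -0.049]
wrist_force: [0.5, -0.2, -0.1]
finger_gap: 28.1
finger_force: 0.0
clock: 42.55
eef_pos: [451.3, 321.8, 234.7]
eef_rot: [-3.14, -0.002, -0.048]
wrist_force: [1.0, -0.7, -0.3]
finger_gap: 58.1
finger_force: 0.0
[451.32524097 321.80406096 234.70531028] [-3.14e+00 -2.00e-03 -4.80e-02]
top ([219.0, 35.0], 424, [588.2, 350.6], 22.7, 15.2, 86.8, 62.7)
top ([334.0, 36.0], 447, [582.0, 241.3], 23.8, 16.2, 87.9, 62.6)
top ([253.0, 110.0], 1632, [514.8, 322.5], 79.5, 19.9, -1.6, 64.6)
sedge ([274.0, 58.0], 4169, [572.2, 297.6], 159.3, 38.1, 86.7, 56.6)
```

```bash
cat > fl.py <<'E'
from h import *
import sys
def sides(Q,ax,nb=25,lo=.1,hi=.9,skip=None):
    # Q Nx2 in frame (along, across): fit lines to the min and max across
    a=Q[:,ax];b=Q[:,1-ax];e=np.linspace(np.quantile(a,lo*1.0),np.quantile(a,hi),nb);c=(e[1:]+e[:-1])/2;mn=[];mx=[]
    for s,t in zip(e[:-1],e[1:]):
        k=(a>=s)&(a<t);mn.append(b[k].min() if k.any() else np.nan);mx.append(b[k].max() if k.any() else np.nan)
    out=[]
    for v in(np.array(mn),np.array(mx)):
        k=np.isfinite(v)
        if skip is not None:k&=skip(c)
        for _ in range(3):
            f=np.polyfit(c[k],v[k],1);r=v-np.polyval(f,c);k&=abs(r)<max(.8,2*np.nanstd(r[k]))
        out.append(f)
    return out
def run(info,d,C,ang):
    """ang: table x direction, deg. table-frame report"""
    a=np.radians(ang);R=np.array([[np.cos(a),np.sin(a)],[-np.sin(a),np.cos(a)]])
    P=cloud(info,d);Z=P[...,2];T=(P[...,:2]-C)@R.T
    reg=(abs(T[...,0])<90)&(abs(T[...,1])<100)
    def pts(lo,hi,zz,extra):
        m=(reg&(Z>lo)&(Z<hi)&extra).astype(np.uint8);n,l,s,c=cv2.connectedComponentsWithStats(m)
        for k in range(1,n):
            if s[k,4]>120:
                v,u=np.where(l==k);yield (onz(info,np.c_[u,v],zz)[:,:2]-C)@R.T
    bars=[q for q in pts(61,68,65,T[...,0]<36)]
    bb=[(q[:,1].min()-4,q[:,1].max()+4) for q in bars]
    skip=lambda c:~np.any([(c>l)&(c<h) for l,h in bb],axis=0) if bb else np.ones(len(c),bool)
    sf=None
    for q in pts(53,59.6,57,(T[...,0]<56)):
        if np.ptp(q[:,1])<100: continue
        f=sides(q,1,40,.03,.97,skip);sf=f[0];print('sedge near face x=%.2f slope %.2f deg; ends y %.1f %.1f'%(f[0][1],np.degrees(np.arctan(f[0][0])),np.quantile(q[:,1],.002),np.quantile(q[:,1],.998)))
    for q in pts(61,66,63,(T[...,0]>48)):
        f=sides(q,1,12,.1,.9);print('block y %.1f..%.1f inner face x at mid %.2f slope %.1f'%(q[:,1].min(),q[:,1].max(),np.polyval(f[0],q[:,1].mean()),np.degrees(np.arctan(f[0][0]))))
    for q in bars:
        f=sides(q,0);e=sides(q,1,12,.1,.9);ym=q[:,1].mean()
        print('bar ctr %.1f %.1f angle %.2f %.2f; end x %.2f slope %.1f, gap %.2f; rear %.1f'%(*q.mean(0),*[np.degrees(np.arctan(g[0])) for g in f],np.polyval(e[1],ym),np.degrees(np.arctan(e[1][0])),np.polyval(sf,ym)-np.polyval(e[1],ym) if sf is not None else 9,np.polyval(e[0],ym)))
if __name__=='__main__':
    for _ in range(int(sys.argv[2]) if len(sys.argv)>2 else 2):
        p,d,i=snap('wrist','f.png');run(i,d,np.array([522,299.5]),float(sys.argv[1]))
E
python3 fl.py -2.75
```

```text
sedge near face x=31.61 slope 0.75 deg; ends y -78.2 80.1
block y 42.5..65.6 inner face x at mid 55.94 slope 2.7
block y -67.4..-43.7 inner face x at mid 55.06 slope -0.7
bar ctr -7.2 22.5 angle 0.24 0.64; end x 30.69 slope 0.1, gap 1.22; rear -47.9
sedge near face x=31.62 slope 0.81 deg; ends y -78.1 80.0
block y 42.3..65.3 inner face x at mid 55.90 slope 1.8
block y -67.4..-43.7 inner face x at mid 55.12 slope -0.7
bar ctr -7.3 22.4 angle 0.21 0.66; end x 30.74 slope 1.4, gap 1.20; rear -47.9
```

```bash
python3 -m handwheel '-.5 0 .8 0 0;-.9 -.2 .7 0 0;-.6 -.6 0 1 0;-.2 -.9 0 1 0;0 -1 0 1 0;0 -1 0 1 0;0 -1 0 1 0;0 -1 0 1 0;0 -1 0 1 0;0 -1 0 1 0;0 -1 0 1 0;0 -1 0 1 0'
python3 -m handwheel '0 -1 0 1 0;0 -1 0 1 0;0 -1 0 1 0;0 -1 0 1 0;0 -1 0 1 0;0 -1 0 1 0;.4 -.9 0 1 .3;.7 0 0 1 .3;.9 0 0 .83 .3;.9 0 0 0 .3;.9 0 -.2 0 .3;.7 0 -.5 0 .3'
python3 -m handwheel '.5 0 -.6 0 .3;.1 0 -.5 0 .3;0 0 0 0 .3;0 0 0 0 .3'; python3 bars.py
```

```text
clock: 43.7
eef_pos: [367.8, -57.0, 290.2]
eef_rot: [-3.142, 0.0, 0.804]
wrist_force: [0.6, 0.4, -0.2]
finger_gap: 94.1
finger_force: 0.0
clock: 44.7
eef_pos: [550.8, -330.2, 263.1]
eef_rot: [3.139, 0.002, 1.568]
wrist_force: [-0.1, -0.6, 0.2]
finger_gap: 66.1
finger_force: 0.0
clock: 45.03
eef_pos: [571.6, -329.8, 217.1]
eef_rot: [-3.139, -0.001, 1.568]
wrist_force: [0.3, 0.0, 1.6]
finger_gap: 65.8
finger_force: 0.0
[ 571.8 -330.   218.9] [3.141 0.    1.568]
([281.0, 175.0], 1214, [599.3, -338.1], 80.0, 20.2, -88.6, 19.6)
```

```bash
python3 -m handwheel '.4 -.1 -.3 .3 .58;.29 -.1 -.6 0 .58;0 0 -.9 0 .58;0 0 -.9 0 .58;0 0 -.8 0 .58;0 0 -.7 0 .58;0 0 -.6 0 .58;0 0 -.3 0 .58;0 0 -.1 0 .58;0 0 0 0 .58;0 0 0 0 .58'
python3 -m handwheel '0 0 -.05 0 .58;0 0 0 0 .58;0 0 0 0 .8;0 0 0 0 .9;0 0 0 0 .9;0 0 0 0 .9;0 0 0 0 .9;0 0 .3 0 .9;0 0 .8 0 .9;0 0 1 0 .9;0 0 1 0 .9;0 0 1 0 .9' 45
```

```text
clock: 46.05
eef_pos: [600.4, -338.2, 12.4]
eef_rot: [3.139, 0.002, 1.594]
wrist_force: [0.0, -0.3, 0.3]
finger_gap: 39.5
finger_force: 0.0
clock: 47.05
eef_pos: [599.2, -337.2, 174.6]
eef_rot: [-3.141, -0.0, 1.594]
wrist_force: [0.9, -0.3, -2.6]
finger_gap: 19.1
finger_force: 45.0
```

```bash
python3 -m handwheel '-.3 0 .9 0 .9;-.5 0 .8 0 .9;-.7 0 .7 0 .9;-.85 0 .5 0 .9;-.9 0 0 -1 .9;-.9 .2 0 -1 .9;-.9 .3 0 -1 .9;-.7 .6 0 -1 .9;-.1 .9 0 -1 .9;0 1 0 -1 .9;0 1 0 -1 .9;0 1 0 -1 .9'
python3 -m handwheel '0 1 0 -1 .9;0 1 0 -1 .9;0 1 0 -1 .9;0 1 0 -1 .9;0 1 0 -1 .9;0 1 0 -1 .9;0 1 0 -1 .9;0 1 0 -1 .9;0 1 0 -1 .9;0 .8 0 -1 .9;0 .5 0 -.9 .9;0 .1 0 0 .9'
python3 -c "
from cell import *;s=read_state();print(s['eef_pos'],s['eef_rot'])"
```

```text
clock: 48.05
eef_pos: [364.6, -135.8, 288.8]
eef_rot: [3.141, -0.0, 0.891]
wrist_force: [1.3, 0.5, -1.3]
finger_gap: 19.7
finger_force: 45.0
clock: 49.05
eef_pos: [365.5, 268.0, 288.3]
eef_rot: [-3.141, 0.001, -0.029]
wrist_force: [-0.2, 0.5, -3.0]
finger_gap: 19.5
finger_force: 45.0
[365.47865053 267.99121291 288.28723514] [-3.14146546e+00  5.45594594e-04 -2.87518692e-02]
```

```bash
python3 -m handwheel '.3 .1 0 -.31 .9;.7 .13 0 0 .9;.8 .1 -.3 0 .9;.7 0 -.5 0 .9;.5 0 -.7 0 .9;.3 0 -.8 0 .9;.21 0 -.9 0 .9;0 0 -.9 0 .9;0 0 -.7 0 .9;0 0 -.3 0 .9;0 0 0 0 .9;0 0 0 0 .9'
python3 -m handwheel '0 0 0 0 .9;0 0 0 0 .9'
python3 - <<'E'
from fl import *
s=read_state();print(s['eef_pos'],s['eef_rot'])
p,d,i=snap('wrist');run(i,d,np.array([522,299.5]),-3.2)
P=cloud(i,d);m=(P[...,2]>70)&(P[...,2]<110)&(abs(P[...,0]-540)<12)&(abs(P[...,1]-281)<12);z=np.median(P[m][:,2]);print('held top z',z)
m=(abs(P[...,2]-z)<5)&(abs(P[...,1]-281)<13)&(P[...,0]>470);v,u=np.where(m);a=np.radians(-3.2);R=np.array([[np.cos(a),np.sin(a)],[-np.sin(a),np.cos(a)]])
Q=(onz(i,np.c_[u,v],z)[:,:2]-[522,299.5])@R.T;Q=Q[Q[:,0]>5];f=sides(Q,0);print('held end x',np.quantile(Q[:,0],.99),'y',Q[:,1].mean(),[np.degrees(g[0]).round(2) for g in f])
E
```

```text
clock: 50.05
eef_pos: [507.2, 278.7, 85.5]
eef_rot: [-3.141, -0.001, -0.053]
wrist_force: [0.9, 0.8, -1.7]
finger_gap: 19.5
finger_force: 45.0
clock: 50.22
eef_pos: [507.5, 279.1, 86.4]
eef_rot: [-3.14, -0.003, -0.054]
wrist_force: [0.6, -0.8, -1.5]
finger_gap: 19.4
finger_force: 45.0
[507.53700009 279.13204015  86.35963353] [-3.14005060e+00 -2.92562547e-03 -5.35495169e-02]
sedge near face x=32.16 slope -0.27 deg; ends y -77.8 80.3
block y 41.9..66.0 inner face x at mid 55.78 slope 0.5
block y -66.7..-43.2 inner face x at mid 55.66 slope -0.4
bar ctr -5.4 22.2 angle 0.86 1.34; end x 31.85 slope 0.1, gap 0.20; rear -48.0
held top z 97.55621481845785
held end x 25.110644136225314 y -20.244690317094612 [np.float64(0.33), np.float64(1.7)]
```

```bash
python3 -m handwheel '0 0 -.3 0 .9;0 0 -.25 0 .9;0 0 -.15 0 .9;0 0 -.08 0 .9;0 0 0 0 .9;0 0 0 0 .9'
python3 -m handwheel '.05 -.0025 0 0 .9;.04 -.0025 0 0 .9;.03 0 0 0 .9;0 0 0 0 .9;0 0 0 0 .9'
```

```text
clock: 50.77
eef_pos: [506.3, 278.5, 53.2]
eef_rot: [3.141, 0.001, -0.054]
wrist_force: [-8.2, -4.4, 12.2]
finger_gap: 19.4
finger_force: 45.0
clock: 51.18
eef_pos: [511.0, 278.8, 53.3]
eef_rot: [-3.142, 0.001, -0.054]
wrist_force: [-7.6, 0.2, 10.5]
finger_gap: 19.6
finger_force: 45.0
```

```bash
python3 -m handwheel '0 0 .015 0 .9;.03 0 0 0 .9;0 0 0 0 .9;0 0 0 0 .9';python3 -m handwheel '.025 0 0 0 .9;0 0 0 0 .9;0 0 0 0 .9'
```

```text
clock: 51.52
eef_pos: [512.6, 278.6, 53.3]
eef_rot: [-3.142, 0.0, -0.054]
wrist_force: [-1.8, 0.9, 0.9]
finger_gap: 19.4
finger_force: 45.0
clock: 51.77
eef_pos: [513.8, 278.5, 53.3]
eef_rot: [3.142, -0.0, -0.054]
wrist_force: [1.4, -0.1, -1.1]
finger_gap: 19.2
finger_force: 45.0
```

```bash
python3 -m handwheel '.02 0 0 0 .9;0 0 0 0 .9;0 0 0 0 .9'
```

```text
clock: 52.02
eef_pos: [514.5, 278.4, 53.3]
eef_rot: [3.141, 0.0, -0.054]
wrist_force: [1.0, -0.2, -3.4]
finger_gap: 19.5
finger_force: 45.0
```

```bash
python3 -m handwheel '.02 0 -.005 0 .9;0 0 0 0 .9;0 0 0 0 .9';python3 -m handwheel '.015 0 -.005 0 .9;0 0 0 0 .9;0 0 0 0 .9'
```

```text
clock: 52.27
eef_pos: [515.2, 278.5, 53.3]
eef_rot: [3.141, 0.0, -0.054]
wrist_force: [-2.1, -1.1, -0.2]
finger_gap: 19.5
finger_force: 45.0
clock: 52.52
eef_pos: [515.3, 278.5, 53.3]
eef_rot: [3.141, 0.001, -0.054]
wrist_force: [-7.8, -2.1, 4.8]
finger_gap: 19.6
finger_force: 45.0
```

```bash
python3 -m handwheel '-.008 -.008 .005 0 .9;0 0 0 0 .9;0 0 0 0 .9' 8; python3 -m handwheel '0 0 0 0 .79;0 0 0 0 .77;0 0 0 0 .75;0 0 0 0 .73;0 0 0 0 .72;0 0 0 0 .71;0 0 0 0 .71' ;python3 -m handwheel '0 0 .1 0 .71;0 0 .2 0 .71;0 0 .3 0 .71;0 0 .6 0 .71;0 0 .8 0 .71;0 0 1 0 .71;-.4 .2 1 0 .5;-.6 .2 .5 0 .3;-.6 .1 0 0 .2;0 0 0 0 0;0 0 0 0 0;0 0 0 0 0'; python3 fl.py -3.2
```

```text
clock: 52.77
eef_pos: [515.4, 278.3, 53.3]
eef_rot: [-3.141, 0.0, -0.054]
wrist_force: [-5.1, 1.0, 0.2]
finger_gap: 19.6
finger_force: 8.0
clock: 53.35
eef_pos: [515.6, 278.2, 53.4]
eef_rot: [-3.142, -0.0, -0.054]
wrist_force: [-1.0, 0.1, 0.3]
finger_gap: 27.0
finger_force: 0.0
clock: 54.35
eef_pos: [452.6, 297.7, 232.0]
eef_rot: [-3.141, -0.001, -0.054]
wrist_force: [-0.1, 1.0, -0.4]
finger_gap: 64.1
finger_force: 0.0
sedge near face x=31.80 slope -1.57 deg; ends y -77.3 81.6
block y -65.9..-41.7 inner face x at mid 57.09 slope -3.2
block y 43.8..67.8 inner face x at mid 54.63 slope 0.5
bar ctr -7.9 22.2 angle 2.66 2.42; end x 30.51 slope -1.5, gap 0.68; rear -48.3
bar ctr -6.5 -20.8 angle -0.16 0.37; end x 31.56 slope -0.2, gap 0.81; rear -46.9
sedge near face x=31.86 slope -1.54 deg; ends y -77.3 81.6
block y -65.8..-41.9 inner face x at mid 57.33 slope -3.7
block y 43.6..68.1 inner face x at mid 54.77 slope -0.0
bar ctr -7.7 22.2 angle 2.63 2.70; end x 30.50 slope -2.8, gap 0.76; rear -48.4
bar ctr -6.9 -20.9 angle -0.01 0.34; end x 31.61 slope -0.2, gap 0.81; rear -47.8
```

```bash
python3 -m handwheel '-.14 .14 -.3 .11 .67;0 0 -.6 0 .67;0 0 -.8 0 .67;0 0 -.8 0 .67;0 0 -.7 0 .67;0 0 -.6 0 .67;0 0 -.4 0 .67;0 0 -.2 0 .67;0 0 -.1 0 .67;0 0 0 0 .67;0 0 0 0 .67'
python3 -m handwheel '.1 -.004 0 0 .67;.1 -.004 0 0 .67;.08 -.004 0 0 .67;0 0 0 0 .67;0 0 0 0 .67'
```

```text
clock: 55.37
eef_pos: [447.3, 303.6, 52.2]
eef_rot: [-3.141, -0.001, -0.044]
wrist_force: [0.1, -0.9, 0.2]
finger_gap: 30.9
finger_force: 0.0
clock: 55.78
eef_pos: [458.2, 303.0, 51.5]
eef_rot: [-3.141, -0.0, -0.045]
wrist_force: [-0.2, -0.9, -0.4]
finger_gap: 30.6
finger_force: 0.0
```

```bash
python3 -m handwheel '.05 -.002 0 0 .67;.04 -.002 0 0 .67;0 0 0 0 .67;0 0 0 0 .67'; python3 -m handwheel '.04 -.002 0 0 .67;0 0 0 0 .67;0 0 0 0 .67'; python3 -m handwheel '.04 -.002 0 0 .67;0 0 0 0 .67;0 0 0 0 .67'
```

```text
clock: 56.12
eef_pos: [461.6, 302.8, 51.3]
eef_rot: [-3.142, 0.0, -0.044]
wrist_force: [0.7, 0.4, 0.0]
finger_gap: 30.9
finger_force: 0.0
clock: 56.37
eef_pos: [463.2, 302.7, 51.4]
eef_rot: [-3.142, -0.0, -0.044]
wrist_force: [-0.1, 0.5, 0.9]
finger_gap: 31.1
finger_force: 0.0
clock: 56.62
eef_pos: [464.3, 302.8, 51.3]
eef_rot: [3.142, 0.001, -0.044]
wrist_force: [-4.7, 1.9, 1.5]
finger_gap: 30.6
finger_force: 2.5
```

```bash
python3 -m handwheel '.03 -.001 0 0 .67;0 0 0 0 .67;0 0 0 0 .67'; python3 -m handwheel '.03 -.001 0 0 .67;0 0 0 0 .67;0 0 0 0 .67';  python3 -m handwheel '.03 -.001 0 0 .67;0 0 0 0 .67;0 0 0 0 .67'
```

```text
clock: 56.87
eef_pos: [464.5, 303.0, 51.3]
eef_rot: [3.141, 0.003, -0.044]
wrist_force: [-12.7, 2.3, 6.2]
finger_gap: 31.4
finger_force: 6.5
clock: 57.12
eef_pos: [464.6, 303.0, 51.3]
eef_rot: [3.141, 0.006, -0.044]
wrist_force: [-22.1, 1.8, 11.5]
finger_gap: 30.8
finger_force: 10.9
clock: 57.37
eef_pos: [464.7, 303.0, 51.3]
eef_rot: [3.14, 0.008, -0.044]
wrist_force: [-30.0, 1.7, 18.0]
finger_gap: 31.0
finger_force: 15.2
```

```bash
python3 -m handwheel '-.08 .004 0 0 .67;-.1 .004 0 0 .67;-.2 .01 0 0 .67;-.2 .01 .2 0 .67;0 0 .6 0 .67;0 0 1 0 .5;0 0 1 0 .3;0 0 1 0 0;0 0 .6 0 0;0 0 0 0 0;0 0 0 0 0;0 0 0 0 0'; python3 fl.py -2.5
```

```text
clock: 58.37
eef_pos: [444.5, 303.4, 226.6]
eef_rot: [3.141, 0.001, -0.044]
wrist_force: [0.7, -0.3, -0.4]
finger_gap: 74.3
finger_force: 0.0
sedge near face x=31.60 slope 0.05 deg; ends y -78.4 80.6
block y 42.1..66.4 inner face x at mid 55.12 slope 0.6
block y -67.3..-43.0 inner face x at mid 55.21 slope -0.3
bar ctr -7.5 22.3 angle 0.72 1.51; end x 30.17 slope -4.2, gap 1.46; rear -47.6
bar ctr -7.6 -20.7 angle -1.43 -1.25; end x 30.21 slope 4.6, gap 1.37; rear -47.6
sedge near face x=31.40 slope 0.05 deg; ends y -78.4 80.8
block y 42.5..66.7 inner face x at mid 54.95 slope 0.9
block y -67.3..-42.9 inner face x at mid 55.21 slope -0.3
bar ctr -7.6 22.3 angle 1.38 1.44; end x 30.46 slope -1.4, gap 0.96; rear -47.7
bar ctr -7.5 -20.7 angle -1.41 -1.39; end x 30.50 slope -0.1, gap 0.88; rear -47.7
```

```bash
python3 -m handwheel '0 1 0 0 0;0 .7 0 0 0;0 0 0 0 0;0 0 0 0 0;0 0 0 0 0'; python3 fl.py -2.5;  python3 -m handwheel '0 -1 0 0 0;0 -1 0 0 0;0 -1 0 0 0;0 -.4 0 0 0;0 0 0 0 0;0 0 0 0 0;0 0 0 0 0'; python3 fl.py -2.5
```

```text
clock: 58.88
eef_pos: [444.9, 371.1, 226.4]
eef_rot: [3.14, 0.001, -0.044]
wrist_force: [-0.2, -0.1, -0.1]
finger_gap: 94.0
finger_force: 0.0
sedge near face x=31.39 slope -0.16 deg; ends y -78.0 80.4
block y 42.3..66.3 inner face x at mid 54.78 slope -1.2
block y -67.1..-42.7 inner face x at mid 55.40 slope -0.3
bar ctr -8.1 22.6 angle 1.81 0.54; end x 30.55 slope -4.2, gap 0.78; rear -47.9
bar ctr -7.2 -20.0 angle -1.10 -1.20; end x 31.06 slope 2.0, gap 0.38; rear -47.5
sedge near face x=30.80 slope -0.08 deg; ends y -78.0 81.1
block y 42.9..66.0 inner face x at mid 55.02 slope -0.1
block y -66.9..-42.9 inner face x at mid 55.33 slope 1.1
bar ctr -8.1 22.6 angle 1.90 1.46; end x 30.16 slope -0.3, gap 0.61; rear -48.1
bar ctr -7.3 -20.0 angle -1.45 -0.86; end x 30.57 slope -0.8, gap 0.26; rear -47.9
clock: 59.57
eef_pos: [445.2, 235.8, 227.5]
eef_rot: [-3.141, -0.0, -0.045]
wrist_force: [0.7, 0.2, 0.6]
finger_gap: 94.0
finger_force: 0.0
sedge near face x=31.35 slope -0.13 deg; ends y -78.4 80.1
block y -66.9..-43.6 inner face x at mid 55.91 slope 2.0
block y 41.5..66.0 inner face x at mid 55.08 slope 0.6
bar ctr -7.9 -20.9 angle -0.45 -1.10; end x 30.53 slope -3.4, gap 0.87; rear -47.9
bar ctr -6.9 21.6 angle -0.07 1.63; end x 30.78 slope 0.8, gap 0.52; rear -47.6
sedge near face x=31.52 slope -0.62 deg; ends y -78.9 80.0
block y -67.4..-43.3 inner face x at mid 55.97 slope 0.2
block y 41.7..66.0 inner face x at mid 55.61 slope 1.3
bar ctr -7.9 -20.9 angle -1.56 -1.31; end x 30.34 slope -3.4, gap 1.41; rear -48.0
bar ctr -7.4 21.7 angle 0.67 1.59; end x 30.55 slope 0.8, gap 0.74; rear -47.8
```

```bash
python3 -m handwheel '0 .8 -.4 0 0;0 .8 -.8 0 0;0 0 -.8 0 0;0 0 -.6 0 0;0 0 -.2 0 0;0 0 0 0 0;0 0 0 0 0;0 0 0 0 0'; python3 fl.py -2.5 3
python3 - <<'E'
from h import *
p,d,i=snap('wrist');P=cloud(i,d);Z=P[...,2]
g=cv2.cvtColor(p,cv2.COLOR_RGB2GRAY)
l=cv2.createLineSegmentDetector().detect(g)[0].reshape(-1,4)
for s in l:
    q=onz(i,s.reshape(2,2),65)[:,:2];L=np.hypot(*(q[1]-q[0]))
    m=q.mean(0)
    if L>35 and abs(m[0]-515)<80 and abs(m[1]-300)<100:
        a=np.degrees(np.arctan2(*(q[1]-q[0])[::-1]));a=(a+45)%180-45
        print(s.round(0),m.round(1),L.round(0),a.round(2))
E
```

```text
clock: 60.33
eef_pos: [445.9, 297.6, 119.7]
eef_rot: [-3.14, -0.002, -0.044]
wrist_force: [-0.3, 0.7, 0.0]
finger_gap: 94.1
finger_force: 0.0
sedge near face x=31.17 slope -0.28 deg; ends y -78.0 80.3
block y 42.2..66.4 inner face x at mid 55.04 slope -0.1
block y -66.7..-43.1 inner face x at mid 55.18 slope 1.7
bar ctr -7.2 22.3 angle 1.24 1.08; end x 30.68 slope 0.4, gap 0.39; rear -48.0
bar ctr -7.0 -20.6 angle -1.51 -1.10; end x 30.57 slope -0.2, gap 0.70; rear -47.9
sedge near face x=31.18 slope -0.20 deg; ends y -78.0 80.3
block y 42.2..66.4 inner face x at mid 55.06 slope 0.1
block y -66.7..-43.2 inner face x at mid 55.19 slope 1.3
bar ctr -7.3 22.3 angle 1.34 0.99; end x 30.69 slope 0.5, gap 0.42; rear -48.0
bar ctr -7.0 -20.6 angle -1.48 -1.11; end x 30.57 slope -0.2, gap 0.68; rear -47.9
sedge near face x=31.25 slope -0.10 deg; ends y -78.0 80.4
block y 41.9..66.3 inner face x at mid 54.97 slope 0.5
block y -66.8..-43.3 inner face x at mid 55.31 slope 1.0
bar ctr -7.3 22.2 angle 1.28 0.82; end x 30.74 slope -2.1, gap 0.47; rear -47.9
bar ctr -6.9 -20.6 angle -1.57 -1.28; end x 30.73 slope 3.1, gap 0.56; rear -47.9
[230.  56. 234. 169.] [514.  310.8] 74.0 -1.46
[157. 194. 128. 234.] [446.4 380.4] 39.0 -40.22
[372. 235. 344. 193.] [439.8 223.6] 40.0 33.15
[202. 172. 199. 108.] [497.6 333. ] 43.0 -2.09
[297.  67. 294. 128.] [522.9 268.5] 39.0 -3.77
[278.  51. 363.  52.] [551.3 251.6] 55.0 87.11
[128.  53. 221.  51.] [555.4 345.3] 60.0 87.81
[187.  15. 294.  14.] [575.8 301.6] 67.0 87.82
```

```bash
python3 -m handwheel '.5 .04 0 0 0;.7 .04 0 0 0;.4 0 -.1 0 0;.08 0 -.4 0 0;0 0 -.5 0 0;0 0 -.4 0 0;0 0 -.2 0 0;0 0 -.05 0 0;0 0 0 0 0;0 0 0 0 0'
python3 -m handwheel '-.04 0 0 0 .1;0 0 0 0 .2;0 0 0 0 .3;0 0 0 0 .33;0 0 0 0 .36;0 0 0 0 .39;0 0 0 0 .42;0 0 0 0 .45;0 0 0 0 .48;0 0 0 0 .5;0 0 0 0 .52;0 0 0 0 .54' 12
```

```text
clock: 61.37
eef_pos: [512.8, 300.6, 53.1]
eef_rot: [-3.141, -0.001, -0.044]
wrist_force: [-1.3, 0.4, 0.5]
finger_gap: 94.1
finger_force: 0.0
clock: 62.37
eef_pos: [510.9, 300.4, 52.1]
eef_rot: [-3.141, -0.0, -0.044]
wrist_force: [-0.2, -0.7, 3.6]
finger_gap: 43.5
finger_force: 2.8
```

```bash
python3 -m handwheel '0 0 0 0 .55;0 0 0 0 .56;0 0 0 0 .57;0 0 0 0 .58;0 0 0 0 .6;0 0 0 0 .62;0 0 0 0 .65;0 0 0 0 .65;0 0 0 0 .65;0 0 0 0 .65' 20;python3 -m handwheel '.03 -.001 0 0 .65;.02 0 0 0 .65;0 0 0 0 .65;0 0 0 0 .65'
```

```text
clock: 63.2
eef_pos: [510.8, 300.4, 52.1]
eef_rot: [-3.141, -0.0, -0.044]
wrist_force: [0.6, -0.5, 5.9]
finger_gap: 39.7
finger_force: 20.0
clock: 63.53
eef_pos: [511.2, 300.4, 52.0]
eef_rot: [3.141, 0.004, -0.044]
wrist_force: [-13.8, -1.1, 13.4]
finger_gap: 39.8
finger_force: 20.0
```

```bash
python3 -m handwheel '-.015 0 .015 0 .65;0 0 0 0 .65;0 0 0 0 .65' 8;python3 -m handwheel '0 0 0 0 .57;0 0 0 0 .55;0 0 0 0 .5;0 0 0 0 .45;0 0 0 0 .4;0 0 0 0 .4;0 0 .2 0 .4;0 0 .6 0 .4;0 0 1 0 .4;-.5 0 .5 0 .2;-.7 0 0 0 0;-.6 0 0 0 0';python3 -m handwheel '0 0 0 0 0;0 0 0 0 0;0 0 0 0 0'
sed -i 's/pts(61,68,65,T\[...,0\]<36)/pts(62.5,68,65,T[...,0]<36)/' fl.py; python3 fl.py -2.5 3
```

```text
clock: 63.78
eef_pos: [511.3, 300.3, 52.0]
eef_rot: [3.141, 0.002, -0.044]
wrist_force: [-7.3, 0.7, 3.1]
finger_gap: 39.8
finger_force: 8.0
clock: 64.78
eef_pos: [439.6, 300.4, 146.4]
eef_rot: [-3.14, -0.002, -0.045]
wrist_force: [-0.6, 0.3, -0.5]
finger_gap: 73.3
finger_force: 0.0
clock: 65.03
eef_pos: [440.7, 300.4, 145.1]
eef_rot: [-3.141, -0.001, -0.044]
wrist_force: [0.9, 0.5, 0.5]
finger_gap: 91.9
finger_force: 0.0
sedge near face x=31.25 slope -0.14 deg; ends y -78.1 80.4
block y 42.1..66.0 inner face x at mid 55.24 slope -0.2
block y -66.8..-43.3 inner face x at mid 55.32 slope 0.6
bar ctr -6.9 1.0 angle 0.00 0.24; end x 30.88 slope -1.7, gap 0.37; rear -47.7
sedge near face x=31.13 slope -0.25 deg; ends y -78.1 80.4
block y 41.9..65.9 inner face x at mid 55.23 slope -1.3
block y -66.8..-43.4 inner face x at mid 55.34 slope -0.4
bar ctr -7.0 1.0 angle -0.08 0.05; end x 30.58 slope 0.1, gap 0.55; rear -47.6
sedge near face x=31.24 slope -0.09 deg; ends y -78.1 80.4
block y 42.4..66.1 inner face x at mid 55.37 slope -2.9
block y -66.9..-43.5 inner face x at mid 55.47 slope 1.5
bar ctr -6.9 1.0 angle -0.10 0.20; end x 30.82 slope -1.7, gap 0.42; rear -47.6
```

```bash
python3 -m handwheel '-.1 0 .6 1 0;-.2 .02 .6 1 0;-.2 .02 .6 1 0;-.2 .02 0 1 0;-.2 .02 0 1 0;-.2 .02 0 1 0;-.1 .02 0 1 0;-.1 .02 0 1 0;-.03 0 0 1 .3;0 0 0 1 .45;0 0 0 1 .45;0 0 0 1 .45'
python3 -m handwheel '0 0 0 .9 .45;0 0 0 0 .45;0 0 0 0 .45;0 0 0 0 .45'
python3 - <<'E'
from st import *
print(read_state()['eef_pos'],read_state()['eef_rot']);p,d,i=snap('wrist','w15.png');analyse(p,d,i)
E
```

```text
clock: 66.18
eef_pos: [387.4, 305.8, 216.4]
eef_rot: [-3.141, 0.0, 1.007]
wrist_force: [0.1, -0.2, -0.3]
finger_gap: 70.7
finger_force: 0.0
clock: 66.52
eef_pos: [387.1, 305.8, 216.4]
eef_rot: [-3.141, 0.0, 1.079]
wrist_force: [-0.7, 0.3, 0.4]
finger_gap: 52.1
finger_force: 0.0
[387.14864008 305.83759427 216.38636795] [-3.14146149e+00  2.10226614e-04  1.07853157e+00]
disc ctr [521.8 299.5] r 98.5 207 864 z 44.5
ring 388.2 306.2 r 16.6 mean [388.2 306.4] z 89.5 dist 133.7 dir deg 177.1
blk/level ([425.0, 36.0], 494, [585.9, 351.4], 23.9, 18.1, 89.1, 62.4)
blk/level ([375.0, 122.0], 3521, [513.3, 301.2], 80.8, 41.7, -2.0, 64.6)
blk/level ([459.0, 143.0], 405, [581.3, 242.5], 24.7, 18.1, 87.7, 62.4)
```

```bash
python3 -m handwheel '.02 .01 -.5 0 .45;0 0 -.8 0 .45;0 0 -.8 0 .45;0 0 -.7 0 .45;0 0 -.5 0 .45;0 0 -.3 0 .45;0 0 -.2 0 .45;0 0 -.05 0 .45;0 0 0 0 .45;0 0 0 0 .45'
python3 -m handwheel '0 0 0 0 .55;0 0 0 0 .6;0 0 0 0 .65;0 0 0 0 .7;0 0 0 0 .9;0 0 0 0 .9;0 0 0 0 .9' 45
python3 -m handwheel '0 0 .1 0 .9;0 0 .1 0 .9;0 0 .1 0 .9;0 0 .08 0 .9;0 0 .04 0 .9;0 0 0 0 .9;0 0 0 0 .9'
```

```text
clock: 67.4
eef_pos: [388.1, 306.5, 63.3]
eef_rot: [3.141, -0.001, 1.081]
wrist_force: [-1.3, 0.7, 0.5]
finger_gap: 51.7
finger_force: 0.0
clock: 67.98
eef_pos: [388.8, 306.5, 63.0]
eef_rot: [3.14, -0.002, 1.082]
wrist_force: [7.4, -0.1, -1.5]
finger_gap: 31.2
finger_force: 45.0
clock: 68.57
eef_pos: [388.8, 306.3, 79.2]
eef_rot: [3.14, -0.002, 1.082]
wrist_force: [11.0, 2.0, -10.9]
finger_gap: 31.3
finger_force: 45.0
```

```bash
python3 -m handwheel '-.001 -.04 0 .12 .9;-.002 -.073 0 .25 .9;0 -.073 0 .25 .9;.002 -.073 0 .25 .9;.004 -.073 0 .25 .9;.005 -.073 0 .25 .9;.007 -.073 0 .25 .9;.008 -.073 0 .25 .9;.01 -.073 0 .25 .9;.012 -.073 0 .25 .9;.013 -.072 0 .25 .9;.015 -.072 0 .25 .9'
python3 -m handwheel '.016 -.072 0 .25 .9;.018 -.071 0 .25 .9;.019 -.071 0 .25 .9;.021 -.07 0 .25 .9;.022 -.07 0 .25 .9;.024 -.069 0 .25 .9;.026 -.069 0 .25 .9;.027 -.068 0 .25 .9;.028 -.068 0 .25 .9;.03 -.067 0 .25 .9;.031 -.066 0 .25 .9;.033 -.066 0 .25 .9'
python3 -c "
import numpy as np
from cell import *
s=read_state();e=s['eef_pos'];print(e,s['eef_rot'],np.degrees(np.arctan2(e[1]-299.5,e[0]-522))%360,np.hypot(e[1]-299.5,e[0]-522))"
```

```text
clock: 69.57
eef_pos: [391.0, 272.7, 79.0]
eef_rot: [3.141, -0.001, 1.333]
wrist_force: [6.6, 3.8, -11.0]
finger_gap: 31.2
finger_force: 45.0
clock: 70.57
eef_pos: [402.2, 239.5, 78.7]
eef_rot: [-3.141, -0.0, 1.595]
wrist_force: [2.0, 3.8, -11.7]
finger_gap: 31.1
finger_force: 45.0
[402.19144375 239.53808673  78.69738683] [-3.14086740e+00 -9.49525132e-05  1.59494219e+00] 206.58709711408773 133.97582316553215
```

```bash
python3 -m handwheel '.016 -.03 0 .1 .9;0 0 0 0 .9;0 0 0 0 .9;0 0 -.08 0 .9;0 0 -.1 0 .9;0 0 -.1 0 .9;0 0 -.08 0 .9;0 0 -.05 0 .9;0 0 0 0 .9;0 0 0 0 .9'
```

```text
clock: 71.4
eef_pos: [402.8, 238.3, 63.1]
eef_rot: [-3.141, 0.0, 1.603]
wrist_force: [-4.8, -0.9, -0.9]
finger_gap: 31.3
finger_force: 45.0
```

```bash
python3 -m handwheel '0 0 0 0 .66;0 0 0 0 .6;0 0 0 0 .5;0 0 0 0 .45;0 0 0 0 .45;0 0 .2 0 .45;0 0 .6 0 .45;0 0 1 0 .45;0 0 1 0 .3;0 0 1 0 .1;0 0 .6 0 0;0 .3 0 0 0'
python3 -m handwheel '0 1 0 -1 0;0 .6 .3 -1 0;0 .3 .3 -1 0;0 0 0 -1 0;0 0 0 -1 0;0 0 0 0 0;0 0 0 0 0;0 0 0 0 0'
python3 - <<'E'
from st import *
from fl import run
print(read_state()['eef_pos'],read_state()['eef_rot']);p,d,i=snap('wrist','w16.png');analyse(p,d,i)
for a in(27.3,):run(i,d,np.array([522,299.5]),a)
t=cv2.imread('pics/w16.png');p,d,i=snap('top','t16.png')
cv2.imwrite('pics/end.png',np.vstack([t[:,:],cv2.resize(cv2.imread('pics/t16.png')[120:290,90:480],(512,216))]))
E
```

```text
clock: 72.4
eef_pos: [404.6, 250.4, 245.1]
eef_rot: [3.133, -0.004, 1.601]
wrist_force: [-0.3, -0.3, 0.3]
finger_gap: 74.5
finger_force: 0.0
clock: 73.07
eef_pos: [403.0, 326.3, 262.8]
eef_rot: [-3.141, 0.0, 1.169]
wrist_force: [-0.2, 0.6, 0.3]
finger_gap: 94.1
finger_force: 0.0
[403.01344858 326.29716925 262.77753362] [-3.14139879e+00  1.98595589e-04  1.16885041e+00]
disc ctr [521.8 299.5] r 98.6 323 965 z 44.5
ring 403.0 239.3 r 17.4 mean [402.8 239.7] z 89.5 dist 133.2 dir deg -153.2
blk/level ([484.0, 14.0], 601, [687.0, 384.4], 38.9, 29.8, -19.8, 66.0)
blk/level ([368.0, 71.0], 381, [552.3, 377.3], 24.9, 17.2, -63.7, 62.5)
blk/level ([358.0, 153.0], 2556, [513.9, 297.0], 81.0, 42.5, 26.8, 64.5)
blk/level ([436.0, 138.0], 306, [602.0, 280.3], 25.0, 15.9, -63.2, 62.6)
blk/level ([506.0, 153.0], 202, [674.9, 229.1], 49.4, 13.6, 78.6, 62.5)
brass ([467.0, 356.0], 138, [571.5, -37.6], 68.7, 10.3, 74.2, 380.4)
brass ([44.0, 356.0], 128, [20.8, 194.5], 62.2, 9.4, 58.8, 380.5)
sedge near face x=30.60 slope 0.23 deg; ends y -78.0 81.0
block y 42.8..67.0 inner face x at mid 54.71 slope -1.0
block y -66.3..-42.1 inner face x at mid 55.01 slope 1.4
bar ctr -8.2 1.8 angle -1.63 -0.15; end x 30.24 slope 1.8, gap 0.36; rear -48.2
```

View pics/end.png

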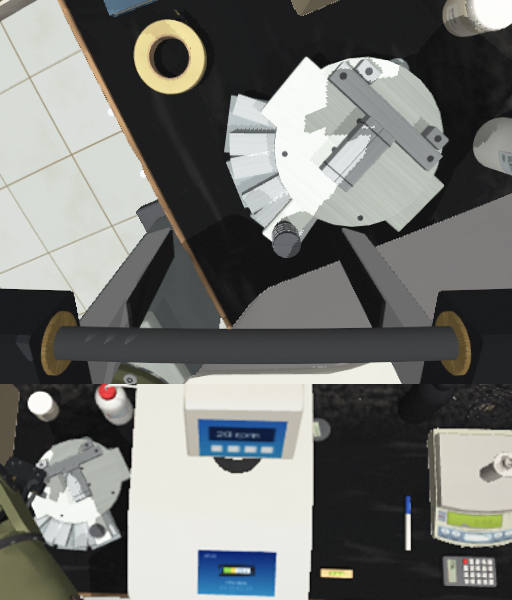

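The final views show the table locked in the third notch with the ring home at (287,235) and its top at 89.5 mm. The straightedge is flush at (385,115), the two bars are tight against it at (358,153), and the bench on the other side is undisturbed.

```bash
python3 -c "
from cell import *
print(sign_off())"
```

```text
the job is handed in; nothing more can be done
None
```

The job is handed in at about 73 s: the level lies flat on the worktop, and the table is locked in the third notch with the ring home. The straightedge is against both blocks (about 1.5 mm off centre by camera), and the two bars found (no third was there) are side by side, square and flush to it.

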